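# Isolate and vent the reference gauge with the flat driver

### The job

The reference gauge on the vessel panel is to be taken off next, so make it safe: with the wide flat-blade driver from the rack, turn the slotted isolating valve clockwise until it is fully shut, and only then turn the slotted vent valve anticlockwise until it is fully open, keeping the blade down in the slot whenever a valve turns. Then stand the driver upright in the rack hole it came from, and leave the other tools and everything standing about undisturbed.

Things in the scene. Friction and masses are not known exactly. Their poses are not given: they have to be found in the camera images.
- flat_driver: flat-blade screwdriver standing blade down in the rack, 158 mm long, 0.16 kg; it alone has a square handle (30 x 30, 82 mm long, flats square to its x and y), then an 8 mm shank, then a blade 18 wide (along x), 3 thick, 14 long. Origin on the axis under the handle (the shoulder that sits on the rack), 76 mm above the blade's end; z up. At the start its x lies along the rack's row within 0.3 rad
- blade_tip (a point): middle of the end of the flat driver's blade
- rack: steel tool rack, fixed, 66 mm deep (x), 190 long (y), top plate 96 mm above the bench, 5 mm thick. Three square 23 mm holes in a row along y, at -58, 0 and +58 mm, one tool in each. Origin under its centre on the bench. Neighbouring handles leave 26 mm or more between them along the row; across the row both sides are open, with the oil bottle standing behind (+x)
- cross_driver: cross-point screwdriver in the rack, slim round waisted grey handle 29 mm in diameter and 82 mm long; not needed, leave it in its hole. Origin at the underside of the handle
- nut_driver: nut driver in the rack, round waisted grey handle 33 mm in diameter and 74 mm long, round socket end; not needed, leave it in its hole. Origin at the underside of the handle
- panel: vessel panel, fixed: base plate 205 (x) x 165 (y) mm; steel vessel along the back (+x), 67 high; grey valve block in front, top at 50 mm. Two slotted brass valves at x = -46 mm: isolating valve at y = +36, where the vessel's pipe enters the block; vent valve at y = -36, beside the open spout. The gauge stands behind them. Origin under the plate's centre on the bench, z up
- iso_valve (a joint): isolating valve, beside the vessel's pipe: 0 = fully open, slot along the panel's y (along the line); pi/2 = fully shut, at its stop, slot along the panel's x. Grows clockwise seen from above. Starts between 0 and 0.4. Turns stiffly (about 0.2 N m) and stays where it is left
- iso_slot (a point): middle of the floor of the isolating valve's slot, 51 mm above the bench. Turns with the valve: x along the slot, z up. Brass head 24 mm across, top at 56 mm; slot right across it, 5 wide, 5 deep, chamfered to 7.5 at the mouth; same after half a turn. Round the head a fixed guard collar, bore 25, outside 37, rim at 59 mm
- vent_valve (a joint): vent valve, beside the vent spout: 0 = fully shut, slot along the panel's x (across the line); pi/2 = fully open, at its stop, slot along the panel's y. Grows anticlockwise seen from above. Starts between 0 and 0.12. Turns stiffly (about 0.2 N m) and stays where it is left
- vent_slot (a point): middle of the floor of the vent valve's slot; shape, sizes, height and axes as at the isolating valve
- ref_gauge: the reference gauge, fixed upright on the valve block: dial 74 mm in diameter, 40 deep, facing the panel's -x; top 151 mm above the bench, dial front 50 mm behind the line of the two valves. Origin at its back, 17 mm below the dial's centre; its x points up
- sleeve_weight: tallest steel weight, plain cylinder 47 mm in diameter and 182 mm tall, standing loose in front of the panel; leave it standing. Origin under its centre
- tall_weight: steel weight, plain cylinder 43 mm in diameter and 150 mm tall, standing loose at the near end of the rack; leave it standing. Origin under its centre
- neck_weight: small steel weight with a neck and knob, 37 mm in diameter and 88 mm tall, standing loose in front of the panel; leave it. Origin under its centre
- adaptor: brass hexagon adaptor, 31 mm wide, 40 mm tall, loose in front of the panel; leave it. Origin under its centre
- oil_bottle: white dropper bottle with a red spout, 46 mm in diameter, 119 mm tall, loose, behind the rack; leave it standing. Origin under its centre
- screw_pump: hand-screw pump, bolted down between rack and panel, not used. Origin under it on the bench, its x along its axis to the robot's left. In its frame, mm: body x -164 to 167, y within 52, 142 high; T-bar at x -149, 92 either way, up to 200 high; star valves at (140, +-102), 157 high, with fittings to y +-137; hand lever over the axis, x 32 to 167, y within 12, 242 high
There are look-alikes about, which are no part of the job. What is shaped like the flat_driver but orange is not meant.

How it is judged (in metres and radians):
On the way, in this order (a step that is already met when the one before it is completed fails the run):
1. the isolating valve is turned fully shut (value of joint iso_valve above 1.4 rad), for 0.2 s.
2. then the vent valve is turned fully open (value of joint vent_valve above 1.4 rad), for 0.2 s.
At the end, for the whole second after the job is handed in: The isolating valve stands shut and the vent valve open, each within 0.17 rad (10 degrees) of its stop; the flat driver stands at rest and upright (within 0.08 rad) in the rack hole it came from, its shoulder on the plate (within 10 mm of where it was) (value of joint each of iso_valve, vent_valve above 1.4 rad and distance of flat_driver from where it was at the start of the episode below 0.01 m and angle between flat_driver's own z axis and vertical below 0.08 rad and linear speed of flat_driver below 0.02 m/s); the robot touches nothing.
It fails at once if the vent valve is opened (past 0.3 rad) while the isolating valve is not shut (value of joint vent_valve above 0.3 rad and value of joint iso_valve below 1.3 rad).
It fails at once if the isolating valve turns without the driver's blade down in its slot ((velocity of joint iso_valve above 0.1 rad/s or velocity of joint iso_valve below -0.1 rad/s) and distance between blade_tip and iso_slot above 0.009 m).
It fails at once if the vent valve turns without the driver's blade down in its slot ((velocity of joint vent_valve above 0.1 rad/s or velocity of joint vent_valve below -0.1 rad/s) and distance between blade_tip and vent_slot above 0.009 m).
It fails at once if another tool is taken out of the rack or knocked (moved more than 20 mm) (distance of any of cross_driver, nut_driver from where it was at the start of the episode above 0.02 m).
It fails at once if something standing about is pushed more than 20 mm or knocked over (distance of any of sleeve_weight, tall_weight, neck_weight, adaptor, oil_bottle from where it was at the start of the episode above 0.02 m or angle between any of sleeve_weight, tall_weight, neck_weight, oil_bottle's own z axis and vertical above 0.4 rad).
It also fails if it takes over 72 s, if anything falls off the work surface, if the arm or the gripper's body presses on something with over 40 N, if the wrist force passes 120 N, or if a joint passes its speed limit or range.

### The arm

A 7-joint arm with a two-finger parallel gripper is mounted at the origin on the work surface; the furniture and walls round the work are solid. World frame = base frame: x ahead of the robot, y to its left, z up, the work surface at z = 0. Lengths are in m, angles in degrees, forces in N, time in s.
With the tool pointing down it reaches from about 0.425 to 0.8 m from the base axis. Payload 8.3 kg.
Tool frame: the origin (TCP) lies at the very end of the fingers, on their centre line; the grasp point (between the pads) lies 19 mm behind it; z points along the fingers, y is the direction in which the jaws open and shut (so a half turn about z gives the same grasp; the last joint's range is limited). The gripper opens to 85 mm and grips with 20 to 120 N. Pads are 22 mm wide; open, the fingers measure 114 mm over their backs; the gripper's body (76 mm by 85 mm) begins 54 mm behind the grasp point. The pads swing forward as they close: fully open they stand 13 mm farther back than shut.
Start: joints at [-71.385, 21.967, 0.94, 78.501, -0.361, 79.538, -2.664], TCP at [0.236, 0.579, 0.231] pointing down, gripper open.
Joint ranges: [-169.22, 169.22], [-14.56, 117.87], [-87.37, 89.26], [10.42, 133.3], [-82.24, 262.24], [0.94, 117.77], [-172.7, 172.7]. Speed limits (degrees/s): [136.94, 136.94, 172.46, 172.46, 180, 180, 180].

### API

Orientations are given as [roll, pitch, yaw] about the fixed x, y, z axes, in that order (R = Rz(yaw) Ry(pitch) Rx(roll)).
In Python, from workcell import bot gives the robot as it stands.
- The arm moves only by the tool send_rows, never from a script. Its argument "rows" is a list of rows, each an object of numbers: "hand": the finger opening in mm, from 0 to 85.4; "tx", "ty", "tz": the shift along the world's x, y, z in mm; "wx", "wy", "wz": the turn, a rotation vector about the world's x, y, z in degrees. A call has 1 to 8 rows; each row is the pose to reach, as a shift and turn from the pose commanded when the call began; what a row does not reach only later rows make up. A row lasts 1/10 s, in which the tool goes at most 50 mm and 8.59 degrees, less where a joint would pass 70% of its speed; a pose out of reach is approached as far as the arm can. A call with a gripper value outside its range is refused whole. The fingers move at their own pace and stop on an object; "force" is the grip in N (left out, the last holds). Time passes only in rows, so rows that repeat a pose let the fingers close. It gives the time, the measured TCP pose, the force and the opening at its end, in the units of the state.
- bot.get_state(): the state, without advancing time (a new reading comes with each control period).
- bot.grab_frame(name): name is "scene" or "top" or "wrist"; returns a dict with "pixels" (384x512x3 uint8, red, green, blue), "fovy" (degrees; the focal length in pixels is half the picture's height over the tangent of half this angle, whatever the lens; pixels are square), "cx", "cy" (the principal point, pixels), "eye" and "rotation" of the camera in the world; the wrist camera has in their place "tool_from_camera" (4x4, takes a point from camera to tool coordinates, whose origin is the TCP and whose axes are the flange's). Camera axes: x right, y up, looking along -z (the intrinsics and any distortion apply to the point x, -y, -z); pixel columns grow to the right and rows downward; lengths in m; the calibration is good to about 2 mm. A picture is of the moment at which its call begins: read the wrist's pose just before it. There is no depth.
- bot.hand_in(): hands the job in, once; it reports no verdict.
Trained networks look in a picture, given as the dict that the camera call returned (one of the last four; its "shot" number tells which), for a name from the list of things; names that differ only in an ending like _2 or _b are one class to them, and where a whole thing is asked for, a point or a joint stands for the part that bears it (a point fixed in the world has none). Each returns a list of dicts, best first, with "confidence" (0 to 1); they miss things now and then, are a little off and sometimes report something else, mostly with a low value. They report only what shows in the picture. A call takes as long as a camera call. They do not tell look-alikes from the thing itself.
- bot.masks_of(thing, picture): "region" (384x512 bool, what is visible of it) and "rect" ([left, top, right, bottom] in pixels, round what is visible of it).
- bot.mark_of(thing, picture): "at" ([column, row] in pixels: a listed point, or the origin of a listed thing).
The state is a dict: "time_s": time; "joints": joint angles; "dq": joint speeds; "tau": joint torques, N m; "ee_pos": TCP position; "orientation": TCP orientation; "ft_force": force on the tool from outside, world axes, zero at the start; "ft_torque": the same for the moment, N m; "grip_width": finger opening in m.
Only numpy, scipy, OpenCV 4.12 (cv2) and the standard library are available. Lean on these libraries where they do the work, as an engineer would, in place of code of your own. Each camera call takes 0.05 s, during which the arm holds its last target.

## Working session

There is one attempt and no reset: what is moved stays moved. The work goes in short steps, Python scripts to look and compute and a tool call to move; the robot and the scene stay as the last step left them, time stands still between calls to the robot, and variables do not carry over. Pictures are saved under pics/ and viewed, and the job is handed in when it is done.

Besides the shell and the picture viewer there is one more tool, called as name([rows], argument=value, ...), one row to a line, values as JSON. send_rows: Moves the arm, as the interface text tells. Its arguments: {"type":"object","properties":{"rows":{"type":"array","items":{"type":"object","properties":{"hand":{"type":"number"},"tx":{"type":"number"},"ty":{"type":"number"},"tz":{"type":"number"},"wx":{"type":"number"},"wy":{"type":"number"},"wz":{"type":"number"}}}},"force":{"type":"number"}},"required":["rows"]}

```bash
ls; mkdir -p pics; python3 - <<'E'
from workcell import bot
import cv2
print(bot.get_state())
for n in ["scene","top","wrist"]:
    f=bot.grab_frame(n)
    cv2.imwrite(f"pics/{n}0.png",f["pixels"][:,:,::-1])
    print(n,{k:v for k,v in f.items() if k!="pixels"})
E
```

```text
pics
{'time_s': 0.0, 'joints': array([-71.38153124,  22.01409138,   0.94411665,  78.56603333,
        -0.35720532,  79.54099397,  -2.66338542]), 'dq': array([-0.02993874, -0.04443476,  0.00824936,  0.09999318,  0.01578494,
       -0.04571614, -0.02312628]), 'tau': array([-1.78592694e-01, -6.27401948e+01,  6.82617389e-01, -3.72303951e+01,
       -6.66674715e-02, -3.37695249e-02,  1.27708135e-02]), 'ee_pos': array([0.2362141 , 0.57804436, 0.23025505]), 'orientation': array([-1.79882043e+02,  8.22818552e-03,  1.57777288e+02]), 'ft_force': array([-0.25006395,  0.06106954,  0.53391064]), 'ft_torque': array([-0.0544028 ,  0.00143181, -0.01569366]), 'grip_width': 0.08499085861717227}
scene {'fovy': 51.48471536087783, 'cx': 245.3546103459081, 'cy': 186.70045523052013, 'eye': array([-0.26397901, -0.62415611,  0.7188931 ]), 'rotation': array([ 57.00485932,  -0.48261573, -46.43891741]), 'shot': 1}
top {'fovy': 57.74225292053674, 'cx': 252.73634935901586, 'cy': 198.73150138043403, 'eye': array([0.29779643, 0.03215967, 1.05894089]), 'rotation': array([  7.48194691,   1.02790412, -91.03548474]), 'shot': 2}
wrist {'fovy': 68.92265061358748, 'cx': 253.5479947910866, 'cy': 196.17216516601627, 'tool_from_camera': array([[ 9.50793041e-05,  9.54613334e-01,  2.97847903e-01,
         7.66169115e-02],
       [ 9.99999836e-01, -2.59037184e-04,  5.11002629e-04,
         1.56444355e-03],
       [ 5.64963605e-04,  2.97847805e-01, -9.54613202e-01,
        -1.41964070e-01],
       [ 0.00000000e+00,  0.00000000e+00,  0.00000000e+00,
         1.00000000e+00]]), 'shot': 3}
```

View pics/scene0.png

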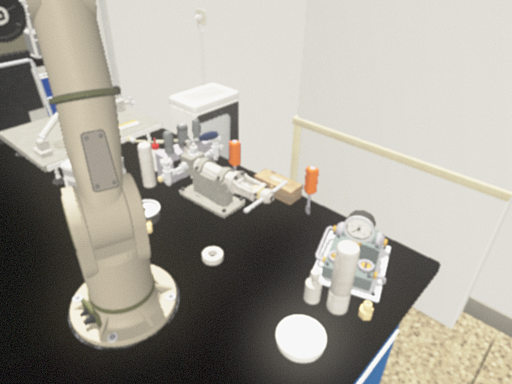

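View pics/top0.png

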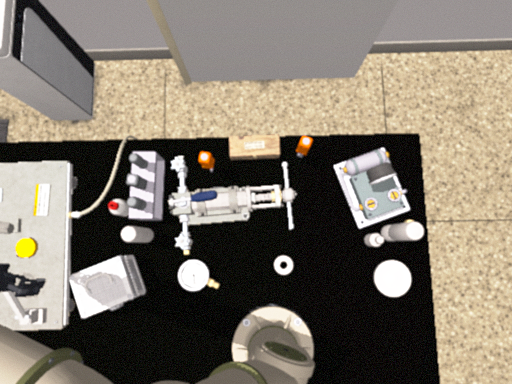

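View pics/wrist0.png

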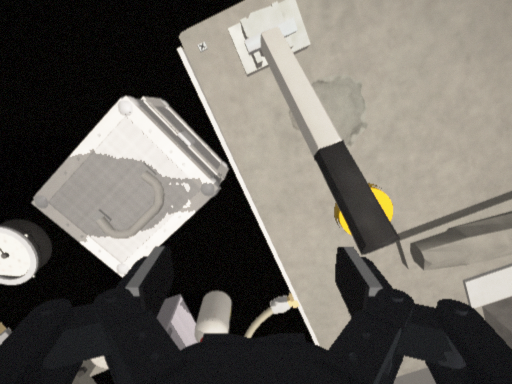

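The scene picture shows the grey-handled rack at about (180,150) and the panel at (355,255). Orange look-alikes are at (235,150) and (311,180). In the top picture the rack's handles are at (140,160), (137,180) and (135,200), the orange ones at (206,159) and (304,146), and the valves at (370,204) and (393,196).

```bash
cat > h.py <<'E'
from workcell import bot
import cv2, numpy as np
from scipy.spatial.transform import Rotation as R
def cam(f,st=None):
    K=(f["pixels"].shape[0]/2)/np.tan(np.radians(f["fovy"]/2))
    if "eye" in f:
        return K,f["cx"],f["cy"],np.array(f["eye"]),R.from_euler("xyz",f["rotation"],degrees=True).as_matrix()
    T=np.array(f["tool_from_camera"]); Rt=R.from_euler("xyz",st["orientation"],degrees=True).as_matrix()
    return K,f["cx"],f["cy"],st["ee_pos"]+Rt@T[:3,3],Rt@T[:3,:3]
def ray(c,p):
    K,cx,cy,e,M=c
    return e,M@np.array([(p[0]-cx)/K,-(p[1]-cy)/K,-1.0])
def atz(c,p,z):
    e,d=ray(c,p); return e+d*(z-e[2])/d[2]
def proj(c,P):
    K,cx,cy,e,M=c
    q=(np.atleast_2d(P)-e)@M
    return np.c_[cx+K*q[:,0]/-q[:,2],cy-K*q[:,1]/-q[:,2]]
def tri(rs):
    A=np.zeros((3,3));b=np.zeros(3)
    for e,d in rs:
        d=d/np.linalg.norm(d);Q=np.eye(3)-np.outer(d,d);A+=Q;b+=Q@e
    P=np.linalg.solve(A,b)
    return P,[np.linalg.norm((np.eye(3)-np.outer(d,d)/(d@d))@(P-e)) for e,d in rs]
def shot(n):
    st=bot.get_state(); f=bot.grab_frame(n); return f,cam(f,st),st
def save(f,name,box=None,s=1):
    im=f["pixels"][:,:,::-1]
    if box: im=im[box[1]:box[3],box[0]:box[2]]
    cv2.imwrite("pics/"+name,cv2.resize(im,None,fx=s,fy=s,interpolation=cv2.INTER_CUBIC))
E
python3 - <<'E'
from h import *
names=["rack","panel","flat_driver","cross_driver","nut_driver","iso_slot","vent_slot","sleeve_weight","tall_weight","neck_weight","adaptor","oil_bottle","screw_pump","ref_gauge"]
zz=dict(rack=0,panel=0,flat_driver=.096,cross_driver=.096,nut_driver=.096,iso_slot=.051,vent_slot=.051,ref_gauge=.097)
f,c,_=shot("top");g,k,_=shot("scene")
save(f,"top_rack.png",(90,110,330,300),3)
for n in names:
    a=bot.mark_of(n,f);b=bot.mark_of(n,g)
    for x in a[:3]: print(n,"T",round(x["confidence"],2),np.round(x["at"],1),np.round(atz(c,x["at"],zz.get(n,0)),3)[:2])
    for x in b[:3]: print(n,"S",round(x["confidence"],2),np.round(x["at"],1),np.round(atz(k,x["at"],zz.get(n,0)),3)[:2])
E
```

```text
rack T 0.9 [150.5 188. ] [0.477 0.365]
rack S 0.66 [187.4 170.9] [0.474 0.351]
panel T 0.72 [368.9 188.2] [ 0.462 -0.308]
panel S 0.74 [350.9 267.1] [ 0.458 -0.315]
panel S 0.7 [365.9 269.5] [ 0.477 -0.347]
flat_driver T 0.66 [206.  163.1] [0.529 0.178]
flat_driver T 0.51 [143.4 181.7] [0.479 0.355]
flat_driver T 0.4 [374.  164.3] [ 0.515 -0.295]
flat_driver S 0.77 [182.4 143.9] [0.479 0.374]
flat_driver S 0.72 [233.5 167. ] [0.491 0.137]
flat_driver S 0.56 [309.6 197. ] [ 0.521 -0.13 ]
cross_driver T 0.65 [143.8 165.6] [0.526 0.355]
cross_driver S 0.74 [365.6 270. ] [ 0.376 -0.384]
cross_driver S 0.61 [198.9 140.2] [0.538 0.355]
cross_driver S 0.3 [363.3 317.4] [ 0.26  -0.445]
nut_driver T 0.62 [138.7 183.3] [0.475 0.368]
nut_driver T 0.53 [137.9 204.3] [0.415 0.369]
nut_driver S 0.56 [169.8 152.2] [0.412 0.356]
iso_slot T 0.55 [370.1 204.3] [ 0.407 -0.292]
iso_slot S 0.58 [167.1 153.5] [0.448 0.426]
iso_slot S 0.51 [333.9 255.3] [ 0.413 -0.286]
vent_slot T 0.55 [368.4 205.9] [ 0.403 -0.287]
vent_slot T 0.45 [370.5 186.7] [ 0.459 -0.296]
vent_slot T 0.43 [393.9 193.2] [ 0.438 -0.362]
vent_slot S 0.41 [365.4 266.9] [ 0.431 -0.361]
sleeve_weight T 0.74 [392.8 234.9] [ 0.319 -0.37 ]
sleeve_weight T 0.61 [150.3 191.6] [0.466 0.365]
sleeve_weight S 0.87 [337.4 303.5] [ 0.334 -0.355]
tall_weight T 0.92 [149.4 234.2] [0.335 0.365]
tall_weight T 0.37 [368.5 237.1] [ 0.314 -0.297]
tall_weight S 0.74 [148.3 184.3] [0.327 0.376]
neck_weight T 0.61 [368.8 238.7] [ 0.309 -0.298]
neck_weight S 0.68 [157.7 168.2] [0.412 0.441]
neck_weight S 0.63 [309.8 299.2] [ 0.3   -0.302]
adaptor T 0.68 [368.3 188.1] [ 0.463 -0.306]
oil_bottle S 0.65 [155.3 166.9] [0.412 0.455]
ref_gauge T 0.88 [373.7 165.8] [ 0.511 -0.294]
ref_gauge S 0.83 [359.3 227. ] [ 0.498 -0.298]
```

View pics/top_rack.png

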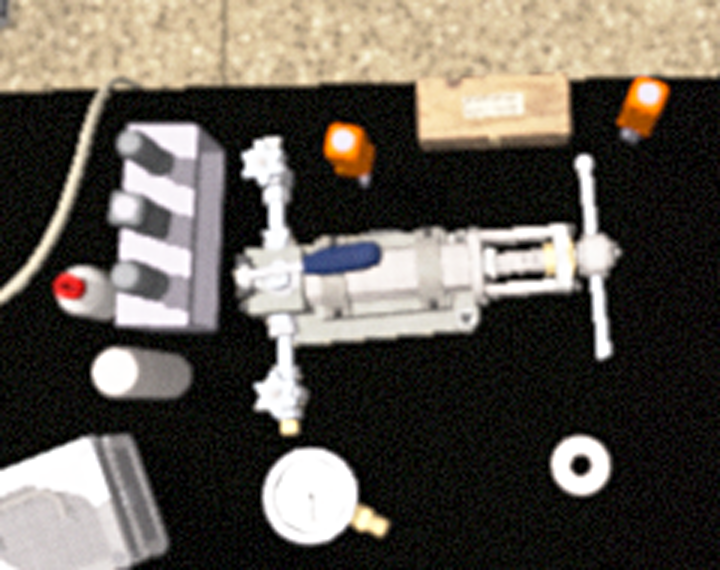

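Middle handle (top-picture crop at about (127,208), full picture (132,179)) is the square light-grey one, so it is the flat driver. Candidates were:
- two orange look-alikes at (206,159) and (304,146), excluded by colour
- two round handles at (133,158) and (132,202)

I'll move above it for a close crop.

send_rows([
  {"tz": 45, "hand": 85},
  {"tx": 30, "ty": -25, "tz": 70, "wz": 5},
  {"tx": 70, "ty": -60, "tz": 80, "wz": 10},
  {"tx": 110, "ty": -95, "tz": 80, "wz": 15},
  {"tx": 150, "ty": -130, "tz": 80, "wz": 20},
  {"tx": 190, "ty": -165, "tz": 80, "wz": 22},
  {"tx": 225, "ty": -200, "tz": 80, "wz": 22},
  {"tx": 243, "ty": -218, "tz": 80, "wz": 22},
])

```text
$.rows[0]: bad value
```

```bash
python3 - <<'E'
from h import *
f,c,st=shot("wrist")
print(st["ee_pos"],st["orientation"],st["joints"],st["time_s"])
save(f,"w1.png",None,1.5)
for n in ["flat_driver","cross_driver","nut_driver","rack"]:
    for x in bot.mark_of(n,f)[:3]: print(n,round(x["confidence"],2),np.round(x["at"],1),np.round(atz(c,x["at"],.096 if n!="rack" else 0),4))
    for x in bot.masks_of(n,f)[:3]: print("  m",round(x["confidence"],2),np.round(x["rect"],1))
E
```

```text
[0.23626649 0.57854266 0.23124248] [-1.79989612e+02 -2.12691751e-03  1.57787255e+02] [-71.38422583  21.96658624   0.93699678  78.50640752  -0.35907096
  79.54014068  -2.66273458] 1.65
rack 0.89 [184.4 342.5] [0.467 0.361 0.   ]
  m 0.78 [158.9 295.9 197.9 349. ]
```

View pics/w1.png

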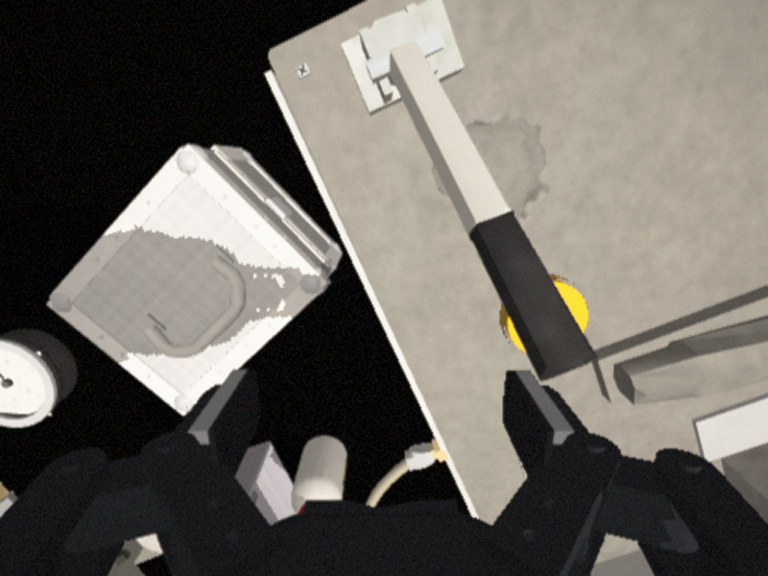

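The move was refused (rows probably need every key), so nothing moved; the view is unchanged.

send_rows([
  {"hand": 85, "tx": 0, "ty": 0, "tz": 45, "wx": 0, "wy": 0, "wz": 0},
  {"hand": 85, "tx": 30, "ty": -25, "tz": 70, "wx": 0, "wy": 0, "wz": 5},
  {"hand": 85, "tx": 65, "ty": -57, "tz": 80, "wx": 0, "wy": 0, "wz": 10},
  {"hand": 85, "tx": 100, "ty": -89, "tz": 80, "wx": 0, "wy": 0, "wz": 15},
  {"hand": 85, "tx": 136, "ty": -121, "tz": 80, "wx": 0, "wy": 0, "wz": 20},
  {"hand": 85, "tx": 172, "ty": -154, "tz": 80, "wx": 0, "wy": 0, "wz": 22},
  {"hand": 85, "tx": 208, "ty": -187, "tz": 80, "wx": 0, "wy": 0, "wz": 22},
  {"hand": 85, "tx": 243, "ty": -218, "tz": 80, "wx": 0, "wy": 0, "wz": 22},
], force=60)

```text
time_s: 2.9
ee_pos: [0.4811, 0.3594, 0.3124]
orientation: [179.9, 0.1, 179.8]
ft_force: [0.3, 0.6, 0.1]
grip_width: 0.0851
```

```bash
python3 - <<'E'
from h import *
f,c,st=shot("wrist")
print(st["ee_pos"],st["orientation"],st["joints"],st["time_s"])
save(f,"w2.png",None,1.5)
for n in ["flat_driver","cross_driver","nut_driver","rack"]:
    for x in bot.mark_of(n,f)[:3]: print(n,round(x["confidence"],2),np.round(x["at"],1),np.round(atz(c,x["at"],.096 if n!="rack" else 0),4))
E
```

```text
[0.48108544 0.35944226 0.31237778] [1.79885509e+02 1.21789607e-01 1.79788292e+02] [-45.42241955  17.5123559    7.5781109   74.50915287  -2.28980819
  87.95714372  51.67171439] 2.9
flat_driver 0.88 [252.3 162. ] [0.471  0.3598 0.096 ]
flat_driver 0.82 [179.3 216.9] [0.5467 0.2591 0.096 ]
cross_driver 0.86 [251.6 205.9] [0.5311 0.3585 0.096 ]
nut_driver 0.61 [253.4 114.1] [0.4116 0.3614 0.096 ]
nut_driver 0.42 [251.3 152.4] [0.4586 0.3585 0.096 ]
rack 0.96 [254.4 151.1] [0.4709 0.3629 0.    ]
```

View pics/w2.png

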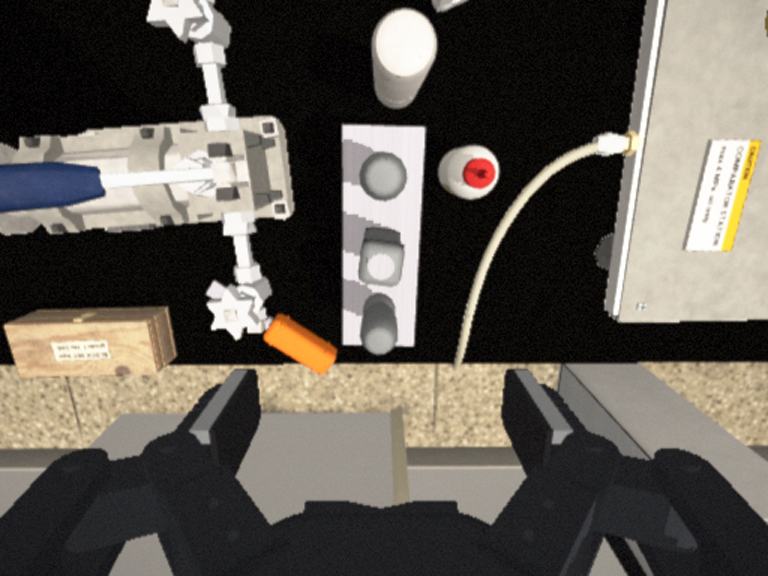

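Wrist view: rack with the nut driver at (384,176), the square-handled flat driver in the middle at (381,258), and the cross driver at (380,330). Orange look-alike at (300,343) is out. Now the close crop.

```bash
python3 - <<'E'
from h import *
f,c,st=shot("wrist")
save(f,"w3.png",(214,130,294,210),8)
m=[x for x in bot.masks_of("flat_driver",f)]
for x in m:
    print(round(x["confidence"],2),x["rect"])
x=min(m,key=lambda x:abs((x["rect"][0]+x["rect"][2])/2-254))
top=atz(c,(254,177),.178);print(top)
for p in [(222,145),(222,205),(290,145)]: pass
# project model square for several yaw
r=f["pixels"].astype(float)
E
```

```text
0.9 [140.0, 191.5, 223.7, 254.8]
0.68 [237.7, 153.9, 264.0, 194.1]
[0.46899154 0.3635875  0.178     ]
```

View pics/w3.png

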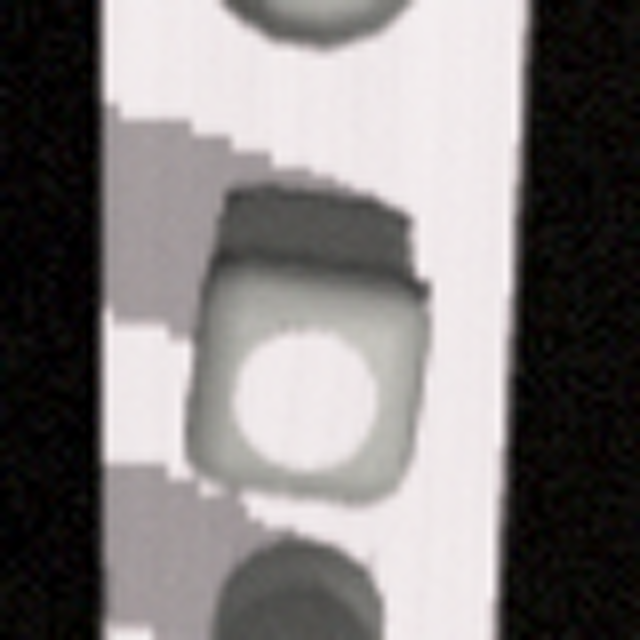

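```bash
python3 - <<'E'
from h import *
st=bot.get_state();f=bot.grab_frame("wrist");c=cam(f,st)
q=lambda u,v,z=.178: atz(c,(214+u/8,130+v/8),z)[:2]
print("centre",q(305,400))
for a,b in [((215,262),(425,292)),((200,478),(370,502)),((208,275),(188,440)),((428,292),(410,460))]:
    d=q(*b)-q(*a);print(np.degrees(np.arctan2(d[1],d[0])),np.linalg.norm(d))
print([ (q(*a)+q(*b))/2 for a,b in [((215,262),(425,292)),((200,478),(370,502)),((208,275),(188,440)),((428,292),(410,460))]])
# rack edges z=.101? top .096
for a,b in [((103,0),(103,640)),((525,0),(495,640))]:
    d=q(*b,.096)-q(*a,.096);print("rack",np.degrees(np.arctan2(d[1],d[0])),q(*a,.096),q(*b,.096))
E
```

```text
centre [0.47091528 0.36261071]
81.72229758772046 0.026433921977990896
81.57185413905925 0.022023182691829762
-7.690877533375669 0.021448566105327957
-5.23579990960292 0.021845009988728906
[array([0.45515579, 0.36454251]), array([0.48279128, 0.36003677]), array([0.46551479, 0.34913299]), array([0.46793593, 0.37699953])]
rack -1.6709825270179508 [0.42720596 0.33089037] [0.53329925 0.32779537]
rack -1.209351381799759 [0.42726149 0.39665248] [0.53336838 0.39441254]
```

send_rows([
  {"hand": 85, "tx": -11, "ty": 3.5, "tz": -20, "wx": 0, "wy": 0, "wz": -7.3},
  {"hand": 85, "tx": -11, "ty": 3.5, "tz": -50, "wx": 0, "wy": 0, "wz": -7.3},
  {"hand": 85, "tx": -11, "ty": 3.5, "tz": -80, "wx": 0, "wy": 0, "wz": -7.3},
  {"hand": 85, "tx": -11, "ty": 3.5, "tz": -80, "wx": 0, "wy": 0, "wz": -7.3},
])

```text
time_s: 3.7
ee_pos: [0.4654, 0.364, 0.227]
orientation: [-179.7, -0.3, 172.6]
ft_force: [-1.2, 1.0, 0.0]
grip_width: 0.0848
```

```bash
python3 - <<'E'
from h import *
f,c,st=shot("wrist")
print(st["ee_pos"],st["orientation"],st["time_s"])
P=np.array([.469,.363,.178])
a=np.radians(-7.5);u=np.array([np.cos(a),np.sin(a),0])*.015;v=np.array([-np.sin(a),np.cos(a),0])*.015
im=f["pixels"][:,:,::-1].copy()
for z in (0,-.082):
    pts=proj(c,np.array([P+u+v,P+u-v,P-u-v,P-u+v])+[0,0,z]);cv2.polylines(im,[np.round(pts*8).astype(int)],True,(0,0,255),1,cv2.LINE_AA,3)
cv2.imwrite("pics/w4.png",cv2.resize(im,None,fx=1.5,fy=1.5))
E
```

```text
[0.46537661 0.36397193 0.22703766] [-179.69057139   -0.30094187  172.63565712] 3.7
```

View pics/w4.png

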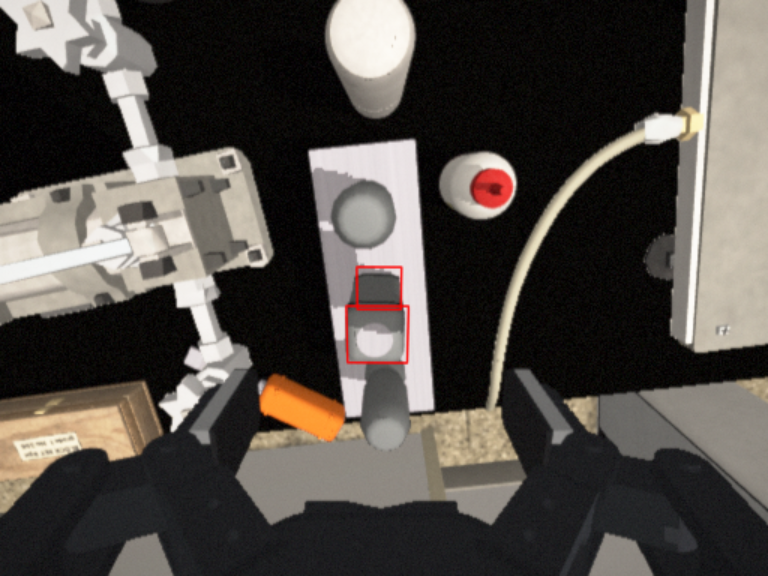

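send_rows([
  {"hand": 85, "tx": 1, "ty": -1, "tz": 0, "wx": 0, "wy": 0, "wz": 0},
  {"hand": 85, "tx": 1, "ty": -1, "tz": -25, "wx": 0, "wy": 0, "wz": 0},
  {"hand": 85, "tx": 1, "ty": -1, "tz": -50, "wx": 0, "wy": 0, "wz": 0},
  {"hand": 85, "tx": 1, "ty": -1, "tz": -75, "wx": 0, "wy": 0, "wz": 0},
  {"hand": 85, "tx": 1, "ty": -1, "tz": -97, "wx": 0, "wy": 0, "wz": 0},
  {"hand": 85, "tx": 1, "ty": -1, "tz": -97, "wx": 0, "wy": 0, "wz": 0},
  {"hand": 85, "tx": 1, "ty": -1, "tz": -97, "wx": 0, "wy": 0, "wz": 0},
])

```text
time_s: 4.45
ee_pos: [0.4701, 0.3638, 0.1362]
orientation: [179.9, 0.1, 172.5]
ft_force: [1.2, 0.7, 0.4]
grip_width: 0.0848
```

```bash
python3 - <<'E'
from h import *
f,c,st=shot("wrist")
print(st["ee_pos"],st["orientation"],st["time_s"],st["ft_force"])
save(f,"w5.png",(100,100,412,384),2)
E
```

```text
[0.47009299 0.36378271 0.13620142] [1.79912433e+02 7.76646658e-02 1.72488673e+02] 4.45 [1.19558154 0.73988283 0.41072627]
```

View pics/w5.png

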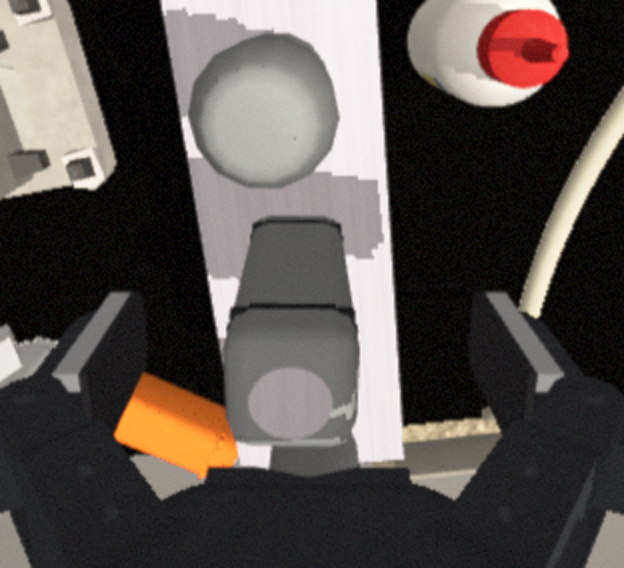

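Handle square between the fingers, about 3 mm left of centre; I'll shift and close.

send_rows([
  {"hand": 85, "tx": -1, "ty": -2.5, "tz": 0, "wx": 0, "wy": 0, "wz": 0},
  {"hand": 60, "tx": -1, "ty": -2.5, "tz": 0, "wx": 0, "wy": 0, "wz": 0},
  {"hand": 40, "tx": -1, "ty": -2.5, "tz": 0, "wx": 0, "wy": 0, "wz": 0},
  {"hand": 26, "tx": -1, "ty": -2.5, "tz": 0, "wx": 0, "wy": 0, "wz": 0},
  {"hand": 20, "tx": -1, "ty": -2.5, "tz": 0, "wx": 0, "wy": 0, "wz": 0},
  {"hand": 20, "tx": -1, "ty": -2.5, "tz": 0, "wx": 0, "wy": 0, "wz": 0},
  {"hand": 20, "tx": -1, "ty": -2.5, "tz": 0, "wx": 0, "wy": 0, "wz": 0},
  {"hand": 20, "tx": -1, "ty": -2.5, "tz": 0, "wx": 0, "wy": 0, "wz": 0},
], force=110)

```text
time_s: 5.3
ee_pos: [0.4685, 0.3607, 0.1347]
orientation: [180.0, 0.0, 172.5]
ft_force: [-0.9, -0.1, 4.0]
grip_width: 0.0285
```

send_rows([
  {"hand": 20, "tx": 0, "ty": 0, "tz": 20, "wx": 0, "wy": 0, "wz": 0},
  {"hand": 20, "tx": 0, "ty": 0, "tz": 55, "wx": 0, "wy": 0, "wz": 0},
  {"hand": 20, "tx": 0, "ty": 0, "tz": 95, "wx": 0, "wy": 0, "wz": 0},
  {"hand": 20, "tx": 0, "ty": 0, "tz": 140, "wx": 0, "wy": 0, "wz": 0},
  {"hand": 20, "tx": 0, "ty": 0, "tz": 185, "wx": 0, "wy": 0, "wz": 0},
  {"hand": 20, "tx": 0, "ty": 0, "tz": 230, "wx": 0, "wy": 0, "wz": 0},
  {"hand": 20, "tx": 0, "ty": 0, "tz": 275, "wx": 0, "wy": 0, "wz": 0},
  {"hand": 20, "tx": 0, "ty": 0, "tz": 275, "wx": 0, "wy": 0, "wz": 0},
])

```text
time_s: 6.1
ee_pos: [0.4693, 0.3613, 0.4159]
orientation: [179.6, 0.4, 172.5]
ft_force: [-0.2, -0.1, -1.2]
grip_width: 0.0287
```

```bash
python3 - <<'E'
from h import *
f,c,st=shot("wrist")
print(st["ee_pos"],st["orientation"],st["time_s"],st["ft_force"],st["joints"])
save(f,"w6.png",None,1.5)
for x in bot.mark_of("blade_tip",f)[:2]: print(x)
g,k,_=shot("scene");save(g,"s6.png",None,1.5)
E
```

```text
[0.46925047 0.36128508 0.4159474 ] [179.57456905   0.37730511 172.48706025] 6.1 [-0.17030512 -0.11709435 -1.18954561] [-46.79206597  17.17623301   8.83959197  62.05980176  -2.67013155
 100.37647883  43.64037156]
{'at': [254.5, 197.9], 'confidence': 0.9}
{'at': [17.2, 220.5], 'confidence': 0.77}
```

View pics/w6.png

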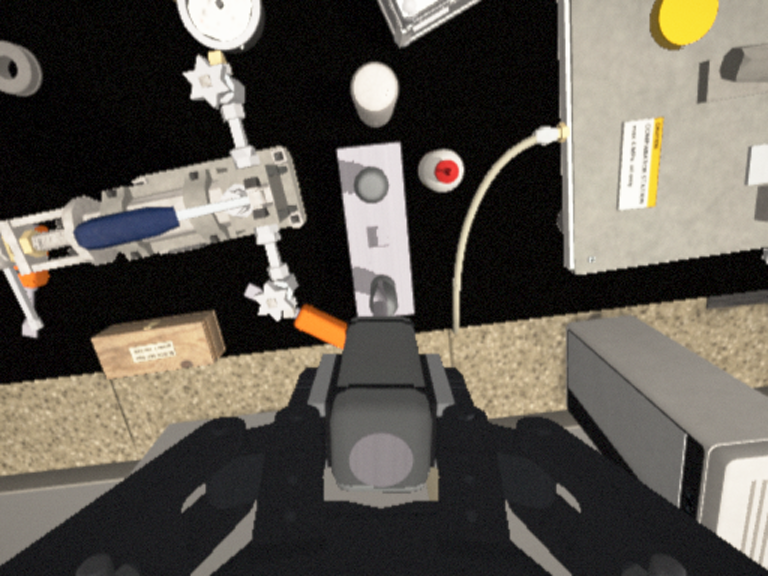

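View pics/s6.png

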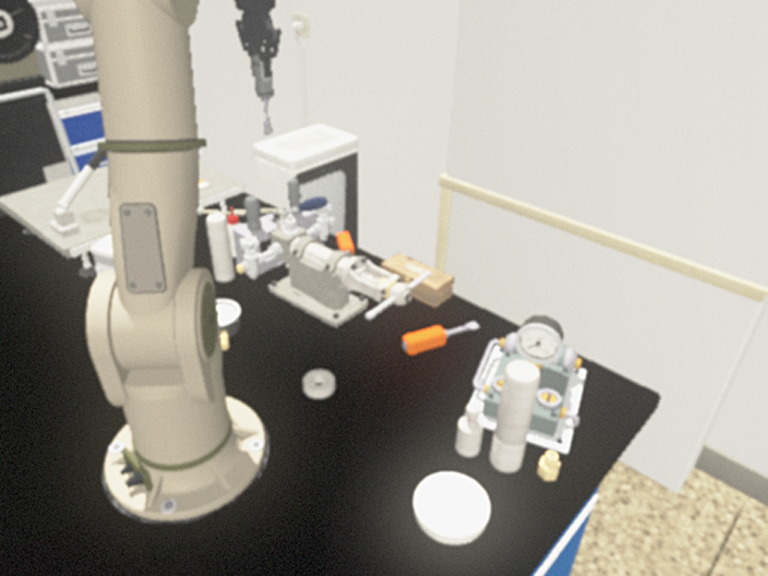

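Driver is in hand. In the wrist view its blade hides behind the handle, and the empty middle hole shows at (378,236). Both orange look-alikes now lie on the bench; the first had already toppled before I got near. Now over to the panel, high above the pump.

send_rows([
  {"hand": 20, "tx": 10, "ty": -40, "tz": 15, "wx": 0, "wy": 0, "wz": -4},
  {"hand": 20, "tx": 20, "ty": -85, "tz": 25, "wx": 0, "wy": 0, "wz": -9},
  {"hand": 20, "tx": 30, "ty": -130, "tz": 25, "wx": 0, "wy": 0, "wz": -14},
  {"hand": 20, "tx": 35, "ty": -175, "tz": 25, "wx": 0, "wy": 0, "wz": -19},
  {"hand": 20, "tx": 38, "ty": -220, "tz": 25, "wx": 0, "wy": 0, "wz": -24},
  {"hand": 20, "tx": 40, "ty": -265, "tz": 25, "wx": 0, "wy": 0, "wz": -29},
  {"hand": 20, "tx": 40, "ty": -310, "tz": 25, "wx": 0, "wy": 0, "wz": -34},
  {"hand": 20, "tx": 40, "ty": -355, "tz": 25, "wx": 0, "wy": 0, "wz": -39},
])

```text
time_s: 7.05
ee_pos: [0.5074, 0.0039, 0.4322]
orientation: [-179.8, -0.1, 133.3]
ft_force: [0.4, 0.4, -0.8]
grip_width: 0.0286
```

send_rows([
  {"hand": 20, "tx": -5, "ty": -40, "tz": 0, "wx": 0, "wy": 0, "wz": -4},
  {"hand": 20, "tx": -18, "ty": -80, "tz": 0, "wx": 0, "wy": 0, "wz": -8},
  {"hand": 20, "tx": -31, "ty": -120, "tz": -5, "wx": 0, "wy": 0, "wz": -12},
  {"hand": 20, "tx": -44, "ty": -160, "tz": -10, "wx": 0, "wy": 0, "wz": -16},
  {"hand": 20, "tx": -57, "ty": -200, "tz": -20, "wx": 0, "wy": 0, "wz": -20},
  {"hand": 20, "tx": -70, "ty": -240, "tz": -40, "wx": 0, "wy": 0, "wz": -25},
  {"hand": 20, "tx": -85, "ty": -275, "tz": -65, "wx": 0, "wy": 0, "wz": -30},
  {"hand": 20, "tx": -100, "ty": -297, "tz": -100, "wx": 0, "wy": 0, "wz": -34},
])

```text
time_s: 7.85
ee_pos: [0.4064, -0.294, 0.3324]
orientation: [-179.9, 0.0, 99.1]
ft_force: [0.5, -0.0, -1.9]
grip_width: 0.0292
```

```bash
python3 - <<'E'
from h import *
f,c,st=shot("wrist")
print(st["ee_pos"],st["orientation"],st["time_s"],st["joints"])
save(f,"w7.png",None,1.5)
np.savez("w7.npz",K=c[0],cx=c[1],cy=c[2],e=c[3],M=c[4])
for n,z in [("iso_slot",.051),("vent_slot",.051),("panel",0),("ref_gauge",.097),("blade_tip",0.17),("sleeve_weight",0)]:
    for x in bot.mark_of(n,f)[:3]: print(n,round(x["confidence"],2),np.round(x["at"],1),np.round(atz(c,x["at"],z),4))
E
```

```text
[ 0.4063769  -0.29402977  0.33241977] [-1.79933063e+02  1.58768099e-02  9.91043436e+01] 7.85 [-6.34054238  4.86673917 42.03442033 88.21890299 -3.19970337 88.20174136
 44.79788073]
iso_slot 0.5 [255.3 161.9] [ 0.4089 -0.2935  0.051 ]
vent_slot 0.7 [264.6 207.9] [ 0.4356 -0.3647  0.051 ]
panel 0.7 [282.8 169.6] [ 0.4597 -0.3084  0.    ]
ref_gauge 0.89 [320.8 177.5] [ 0.5004 -0.2923  0.097 ]
ref_gauge 0.37 [255.8 159. ] [ 0.4074 -0.2812  0.097 ]
blade_tip 0.9 [254.4 195. ] [ 0.41   -0.3097  0.17  ]
blade_tip 0.65 [370.6  71.3] [ 0.5041 -0.1635  0.17  ]
blade_tip 0.65 [201.1 184.9] [ 0.3488 -0.3075  0.17  ]
sleeve_weight 0.85 [200.8 183.8] [ 0.3226 -0.356   0.    ]
```

View pics/w7.png

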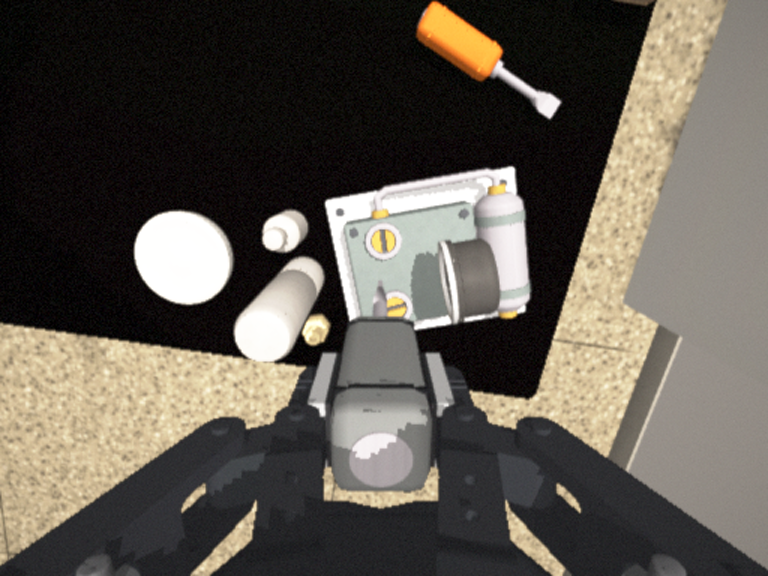

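```bash
python3 - <<'E'
from h import *
im=cv2.imread("pics/w7.png")
f,c,st=shot("wrist")
save(f,"w8.png",(225,140,295,220),9)
T=np.array(f["tool_from_camera"]);
K=c[0]
for d in (105,112,119,125):
    for x in (-.004,0,.004):
        p=np.linalg.inv(T)@np.array([x,0,d/1e3,1]);print(d,x,np.round([c[1]+K*p[0]/-p[2],c[2]-K*p[1]/-p[2]],1))
E
```

```text
105 -0.004 [253.2 200.8]
105 0 [253.2 196.7]
105 0.004 [253.2 192.6]
112 -0.004 [253.2 198.5]
112 0 [253.2 194.5]
112 0.004 [253.2 190.4]
119 -0.004 [253.2 196.3]
119 0 [253.2 192.4]
119 0.004 [253.2 188.4]
125 -0.004 [253.2 194.5]
125 0 [253.2 190.7]
125 0.004 [253.2 186.8]
```

View pics/w8.png

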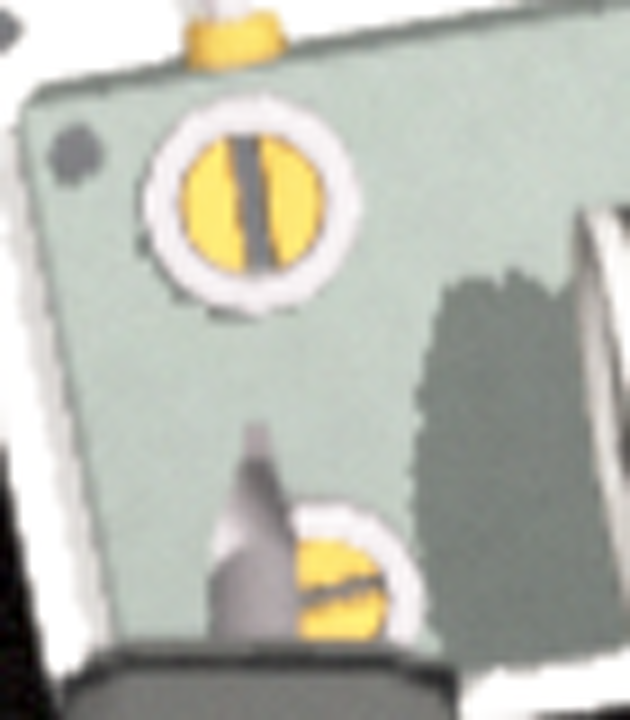

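```bash
python3 - <<'E'
from h import *
f,c,st=shot("wrist")
q=lambda u,v,z: atz(c,(225+u/9,140+v/9),z)[:2]
i=q(252,204,.059);i2=q(252,203,.056);v=q(318,604,.059);print(i,i2,v,np.linalg.norm(i-v))
d=i-v;print("panel yaw",np.degrees(np.arctan2(d[1],d[0]))-90)
for a,b in [((240,138),(263,268)),((251,138),(274,268)),((228,138),(250,268))]:
    d=q(*a,.056)-q(*b,.056);print("slot",np.degrees(np.arctan2(d[1],d[0])),np.linalg.norm(d))
d=q(385,583,.056)-q(300,603,.056);print("ventslot",np.degrees(np.arctan2(d[1],d[0])))
d=q(30,100,.05)-q(115,640,.05);print("block edge",np.degrees(np.arctan2(d[1],d[0])))
d=q(600,5,.05)-q(40,95,.05);print("block edge2",np.degrees(np.arctan2(d[1],d[0])))
g,k,_=shot("top")
save(g,"t8.png",(320,130,440,260),6)
h,m,_=shot("scene")
save(h,"s8.png",(290,170,420,330),5)
for n in ["blade_tip"]:
  for x in bot.mark_of(n,g)[:3]: print("T",x)
  for x in bot.mark_of(n,h)[:3]: print("S",x)
tip=st["ee_pos"]+np.array([0,0,-.119]);print(proj(k,tip),proj(m,tip))
E
```

```text
[ 0.40914321 -0.29052081] [ 0.40920424 -0.2909041 ] [ 0.43247754 -0.35867433] 0.07203745079744733
panel yaw 18.900128429711813
slot 109.55565290367069 0.02248946731244096
slot 109.62819991146594 0.02249451704243722
slot 109.04890843706596 0.022455592720380536
ventslot 23.67330153863369
block edge 107.11045253596136
block edge2 18.716291232219994
T {'at': [392.3, 192.7], 'confidence': 0.85}
T {'at': [314.2, 157.3], 'confidence': 0.74}
T {'at': [209.1, 169.0], 'confidence': 0.55}
S {'at': [345.5, 203.4], 'confidence': 0.97}
S {'at': [319.5, 214.0], 'confidence': 0.92}
[[390.96606376 195.65796047]] [[344.32442962 201.45749323]]
```

View pics/s8.png

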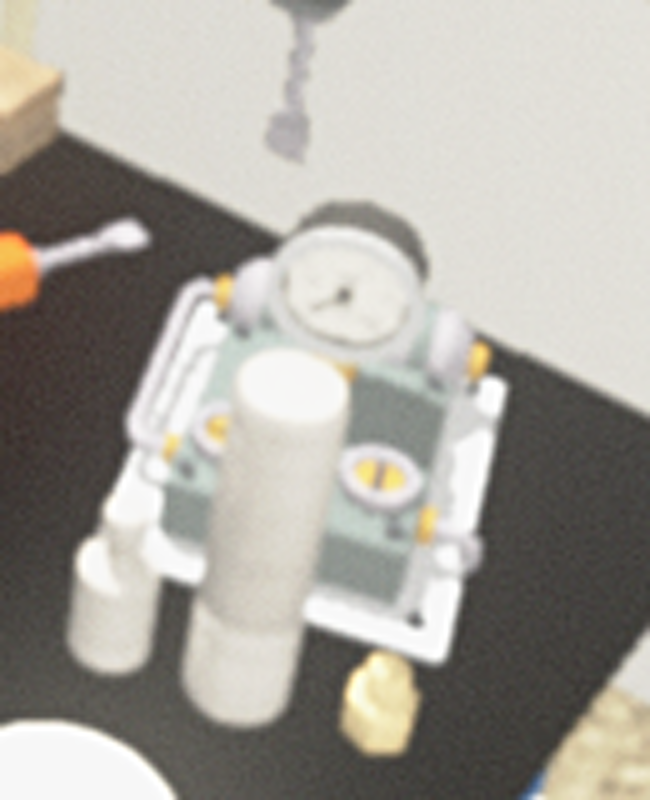

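Panel yaw is about 18.5°, the iso slot about 109.5° (essentially fully open), and the vent slot about 22°. The valve spacing measures 72.0 mm, as it should. I'll hover the blade just above the iso collar, turned to the slot.

send_rows([
  {"hand": 20, "tx": 1, "ty": 3, "tz": -30, "wx": 0, "wy": 0, "wz": 5},
  {"hand": 20, "tx": 2, "ty": 5.7, "tz": -70, "wx": 0, "wy": 0, "wz": 10},
  {"hand": 20, "tx": 2, "ty": 5.7, "tz": -105, "wx": 0, "wy": 0, "wz": 10},
  {"hand": 20, "tx": 2, "ty": 5.7, "tz": -132, "wx": 0, "wy": 0, "wz": 10},
  {"hand": 20, "tx": 2, "ty": 5.7, "tz": -132, "wx": 0, "wy": 0, "wz": 10},
  {"hand": 20, "tx": 2, "ty": 5.7, "tz": -132, "wx": 0, "wy": 0, "wz": 10},
])

```text
time_s: 9.1
ee_pos: [0.4105, -0.2859, 0.2031]
orientation: [-180.0, 0.0, 109.5]
ft_force: [-0.5, -0.3, -1.7]
grip_width: 0.0287
```

```bash
python3 - <<'E'
from h import *
f,c,st=shot("wrist")
print(st["ee_pos"],st["orientation"],st["time_s"])
save(f,"w9.png",(210,130,300,220),8)
h,m,_=shot("scene")
save(h,"s9.png",(290,170,420,300),6)
E
```

```text
[ 0.41046181 -0.28587403  0.20306449] [-1.79983153e+02  1.02616917e-02  1.09480164e+02] 9.1
```

View pics/w9.png

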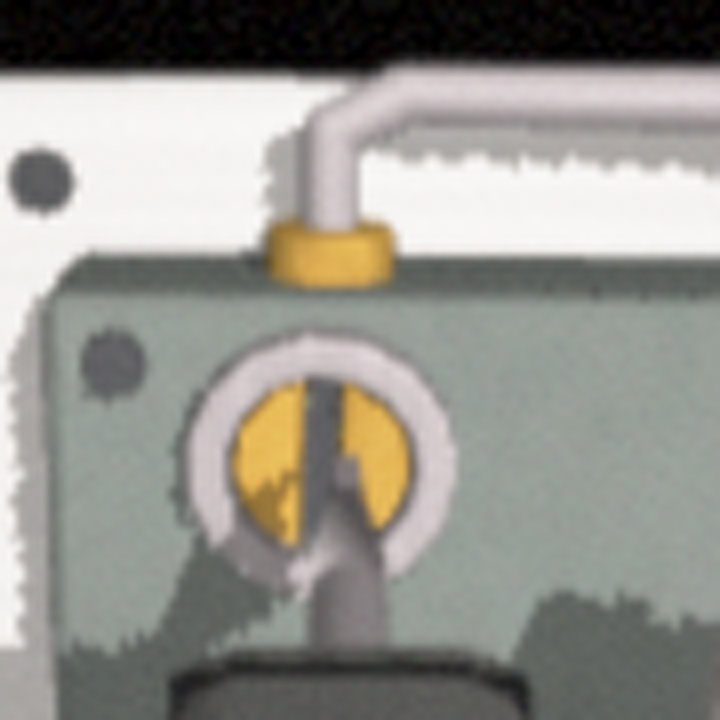

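View pics/s9.png

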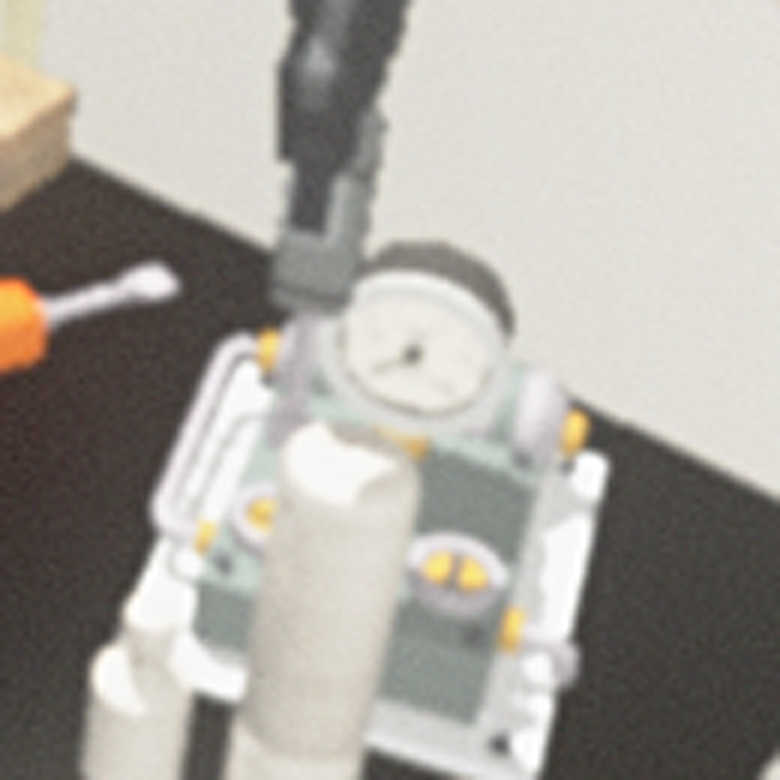

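```bash
python3 - <<'E'
from h import *
f,c,st=shot("wrist")
Rt=R.from_euler("xyz",st["orientation"],degrees=True).as_matrix()
for p in [(210+321/8,130+462/8),(210+323/8,130+400/8),(210+318/8,130+530/8)]:
    P=atz(c,p,.058);print(np.round(P,4),"tool",np.round((P-st["ee_pos"])@Rt*1e3,1))
for row in (195,196):
  for D in (.117,.121,.125):
    e,d=ray(c,(253.4,row));z=st["ee_pos"][2]-D;P=e+d*(z-e[2])/d[2];print(row,D,np.round((P-st["ee_pos"])@Rt*1e3,1))
print(st["ft_force"],st["ft_torque"])
E
```

```text
[ 0.4097 -0.2904  0.058 ] tool [ -3.   -3.1 146.2]
[ 0.4071 -0.2823  0.058 ] tool [  5.5  -2.8 146.2]
[ 0.4124 -0.2996  0.058 ] tool [-12.5  -3.5 146.2]
195 0.117 [ -2.1   0.4 117. ]
195 0.121 [ -3.4   0.4 121. ]
195 0.125 [ -4.6   0.4 125. ]
196 0.117 [ -3.1   0.4 117. ]
196 0.121 [ -4.4   0.4 121. ]
196 0.125 [ -5.6   0.4 125. ]
[-0.03846908  0.20537273 -2.10015907] [0.06110706 0.05880987 0.03941366]
```

send_rows([
  {"hand": 20, "tx": -3.2, "ty": -1.1, "tz": 0, "wx": 0, "wy": 0, "wz": -1.5},
  {"hand": 20, "tx": -3.2, "ty": -1.1, "tz": -8, "wx": 0, "wy": 0, "wz": -1.5},
  {"hand": 20, "tx": -3.2, "ty": -1.1, "tz": -17, "wx": 0, "wy": 0, "wz": -1.5},
  {"hand": 20, "tx": -3.2, "ty": -1.1, "tz": -17, "wx": 0, "wy": 0, "wz": -1.5},
  {"hand": 20, "tx": -3.2, "ty": -1.1, "tz": -17, "wx": 0, "wy": 0, "wz": -1.5},
])

```text
time_s: 9.75
ee_pos: [0.4068, -0.2866, 0.1848]
orientation: [-179.9, -0.0, 108.0]
ft_force: [0.3, 0.0, -1.5]
grip_width: 0.029
```

```bash
python3 - <<'E'
from h import *
f,c,st=shot("wrist")
print(st["ee_pos"],st["orientation"],st["time_s"],st["ft_force"])
save(f,"w10.png",(220,150,290,220),10)
E
```

```text
[ 0.40684238 -0.2866132   0.18481068] [-1.79946384e+02 -3.93852853e-02  1.07988262e+02] 9.75 [ 0.28033588  0.03175628 -1.48837285]
```

View pics/w10.png

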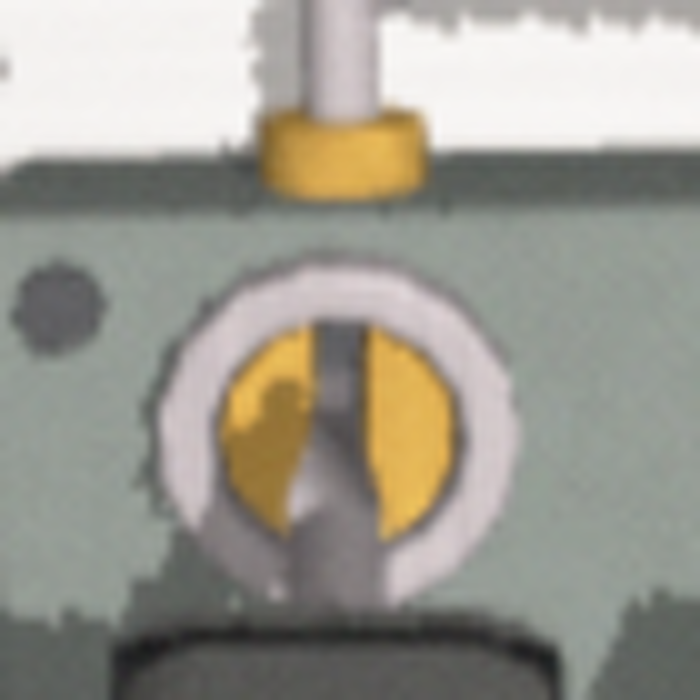

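Blade sits over the slot (blade at column 337, slot at 341, collar centre (338,432)). Going down gently.

send_rows([
  {"hand": 20, "tx": 0.3, "ty": 0.1, "tz": -4, "wx": 0, "wy": 0, "wz": 0},
  {"hand": 20, "tx": 0.3, "ty": 0.1, "tz": -7, "wx": 0, "wy": 0, "wz": 0},
  {"hand": 20, "tx": 0.3, "ty": 0.1, "tz": -9, "wx": 0, "wy": 0, "wz": 0},
  {"hand": 20, "tx": 0.3, "ty": 0.1, "tz": -11, "wx": 0, "wy": 0, "wz": 0},
  {"hand": 20, "tx": 0.3, "ty": 0.1, "tz": -11, "wx": 0, "wy": 0, "wz": 0},
])

```text
time_s: 10.3
ee_pos: [0.4072, -0.2866, 0.174]
orientation: [-180.0, -0.0, 108.0]
ft_force: [0.2, 0.9, -1.5]
grip_width: 0.0292
```

```bash
python3 - <<'E'
from h import *
f,c,st=shot("wrist")
print(st["ee_pos"],st["orientation"],st["time_s"],st["ft_force"],st["ft_torque"])
save(f,"w11.png",(220,150,290,220),10)
E
```

```text
[ 0.40722708 -0.28662456  0.1739645 ] [-1.79971835e+02 -2.11717399e-02  1.07985062e+02] 10.3 [ 0.18699895  0.93256621 -1.52978482] [ 0.00521338  0.02688045 -0.00193387]
```

View pics/w11.png

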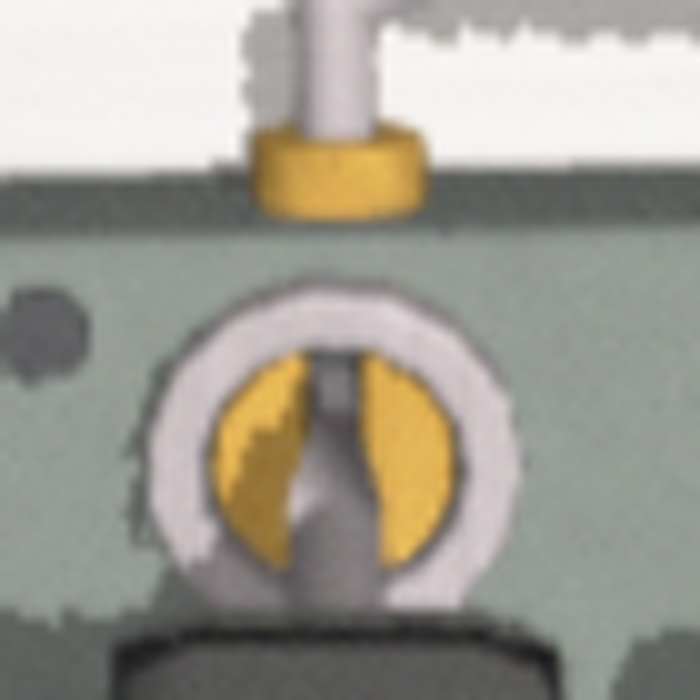

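send_rows([
  {"hand": 20, "tx": 0, "ty": 0, "tz": -1, "wx": 0, "wy": 0, "wz": 0},
  {"hand": 20, "tx": 0, "ty": 0, "tz": -2, "wx": 0, "wy": 0, "wz": 0},
  {"hand": 20, "tx": 0, "ty": 0, "tz": -3, "wx": 0, "wy": 0, "wz": 0},
  {"hand": 20, "tx": 0, "ty": 0, "tz": -3, "wx": 0, "wy": 0, "wz": 0},
])

```text
time_s: 10.75
ee_pos: [0.4073, -0.2866, 0.1711]
orientation: [-180.0, -0.0, 108.0]
ft_force: [0.5, -0.4, -1.4]
grip_width: 0.0292
```

send_rows([
  {"hand": 20, "tx": 0, "ty": 0, "tz": -0.7, "wx": 0, "wy": 0, "wz": 0},
  {"hand": 20, "tx": 0, "ty": 0, "tz": -1.4, "wx": 0, "wy": 0, "wz": 0},
  {"hand": 20, "tx": 0, "ty": 0, "tz": -2.1, "wx": 0, "wy": 0, "wz": 0},
  {"hand": 20, "tx": 0, "ty": 0, "tz": -2.1, "wx": 0, "wy": 0, "wz": 0},
])

```text
time_s: 11.15
ee_pos: [0.4074, -0.2867, 0.1691]
orientation: [-180.0, -0.0, 108.0]
ft_force: [0.1, 0.7, -0.9]
grip_width: 0.0289
```

```bash
python3 - <<'E'
from h import *
f,c,st=shot("wrist")
print(st["ee_pos"],st["orientation"],st["time_s"],st["ft_force"],st["ft_torque"])
save(f,"w12.png",(220,150,290,220),10)
h,m,_=shot("scene")
save(h,"s12.png",(290,170,420,300),6)
E
```

```text
[ 0.40735596 -0.28666132  0.16908081] [-1.79990867e+02 -8.73328731e-03  1.07985085e+02] 11.15 [ 0.11997109  0.74527593 -0.88385988] [0.01830559 0.06322662 0.01419126]
```

View pics/w12.png

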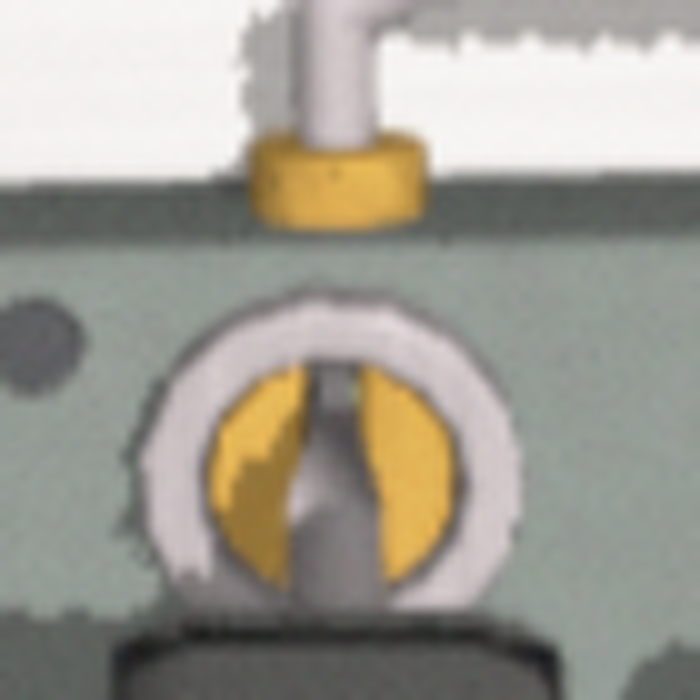

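By the grasp height in the rack, the tip is 114.7 mm below the TCP, so it is now at 54.4 mm. About 3 mm more puts it on the floor.

send_rows([
  {"hand": 20, "tx": 0, "ty": 0, "tz": -0.8, "wx": 0, "wy": 0, "wz": 0},
  {"hand": 20, "tx": 0, "ty": 0, "tz": -1.6, "wx": 0, "wy": 0, "wz": 0},
  {"hand": 20, "tx": 0, "ty": 0, "tz": -2.4, "wx": 0, "wy": 0, "wz": 0},
  {"hand": 20, "tx": 0, "ty": 0, "tz": -3.1, "wx": 0, "wy": 0, "wz": 0},
  {"hand": 20, "tx": 0, "ty": 0, "tz": -3.1, "wx": 0, "wy": 0, "wz": 0},
], force=120)

```text
time_s: 11.75
ee_pos: [0.4074, -0.2867, 0.166]
orientation: [-180.0, -0.0, 108.0]
ft_force: [-0.8, -0.5, -2.0]
grip_width: 0.0286
```

send_rows([
  {"hand": 20, "tx": 0.3, "ty": 0.1, "tz": 0, "wx": 0, "wy": 0, "wz": -8},
  {"hand": 20, "tx": 0.7, "ty": 0.1, "tz": 0, "wx": 0, "wy": 0, "wz": -16},
  {"hand": 20, "tx": 1.0, "ty": 0.1, "tz": 0, "wx": 0, "wy": 0, "wz": -24},
  {"hand": 20, "tx": 1.0, "ty": 0.1, "tz": 0, "wx": 0, "wy": 0, "wz": -24},
])

```text
time_s: 12.15
ee_pos: [0.4087, -0.2866, 0.1661]
orientation: [180.0, 0.0, 83.9]
ft_force: [0.4, -0.9, -3.2]
grip_width: 0.0288
```

```bash
python3 - <<'E'
from h import *
f,c,st=shot("wrist")
print(st["ee_pos"],st["orientation"],st["time_s"],st["ft_force"],st["ft_torque"])
save(f,"w13.png",(220,150,290,220),10)
E
```

```text
[ 0.40871538 -0.28660482  0.16611417] [1.79977308e+02 1.58545566e-02 8.38805273e+01] 12.15 [ 0.40560583 -0.88829911 -3.21268437] [-0.10041161 -0.42000076  0.19395487]
```

View pics/w13.png

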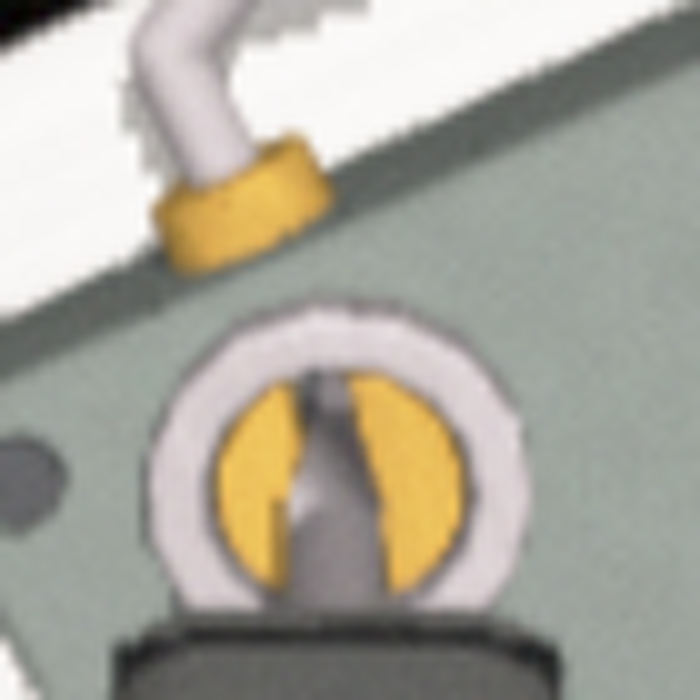

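Valve is turning with the blade: torque 0.19 N m, side forces small, collar still centred at column 338. Continuing.

send_rows([
  {"hand": 20, "tx": 0.3, "ty": -0.1, "tz": 0, "wx": 0, "wy": 0, "wz": -8},
  {"hand": 20, "tx": 0.7, "ty": -0.2, "tz": 0, "wx": 0, "wy": 0, "wz": -16},
  {"hand": 20, "tx": 1.0, "ty": -0.3, "tz": 0, "wx": 0, "wy": 0, "wz": -24},
  {"hand": 20, "tx": 1.3, "ty": -0.5, "tz": 0, "wx": 0, "wy": 0, "wz": -32},
  {"hand": 20, "tx": 1.5, "ty": -0.8, "tz": 0, "wx": 0, "wy": 0, "wz": -40},
  {"hand": 20, "tx": 1.8, "ty": -1.0, "tz": 0, "wx": 0, "wy": 0, "wz": -48},
  {"hand": 20, "tx": 2.0, "ty": -1.3, "tz": 0, "wx": 0, "wy": 0, "wz": -56},
  {"hand": 20, "tx": 2.1, "ty": -1.6, "tz": 0, "wx": 0, "wy": 0, "wz": -64},
])

```text
time_s: 13.0
ee_pos: [0.4118, -0.2895, 0.1664]
orientation: [179.8, -0.1, 19.9]
ft_force: [6.2, -5.5, -10.1]
grip_width: 0.0292
```

send_rows([
  {"hand": 20, "tx": 0.1, "ty": -0.3, "tz": 0, "wx": 0, "wy": 0, "wz": -4},
  {"hand": 20, "tx": 0.1, "ty": -0.4, "tz": 0, "wx": 0, "wy": 0, "wz": -8},
  {"hand": 20, "tx": 0.1, "ty": -0.4, "tz": 0, "wx": 0, "wy": 0, "wz": -8},
])

```text
time_s: 13.3
ee_pos: [0.4118, -0.2901, 0.1664]
orientation: [179.8, -0.1, 12.1]
ft_force: [5.5, -4.5, -9.4]
grip_width: 0.0288
```

```bash
python3 - <<'E'
from h import *
f,c,st=shot("wrist")
print(st["ee_pos"],st["orientation"],st["time_s"],st["ft_force"],st["ft_torque"])
save(f,"w14.png",(220,150,290,220),10)
E
```

```text
[ 0.41182617 -0.2900892   0.16640341] [ 1.79768041e+02 -1.19387036e-01  1.21134048e+01] 13.3 [ 5.48754851 -4.53106153 -9.41929552] [-1.9429041  -1.9022937   0.18662874]
```

View pics/w14.png

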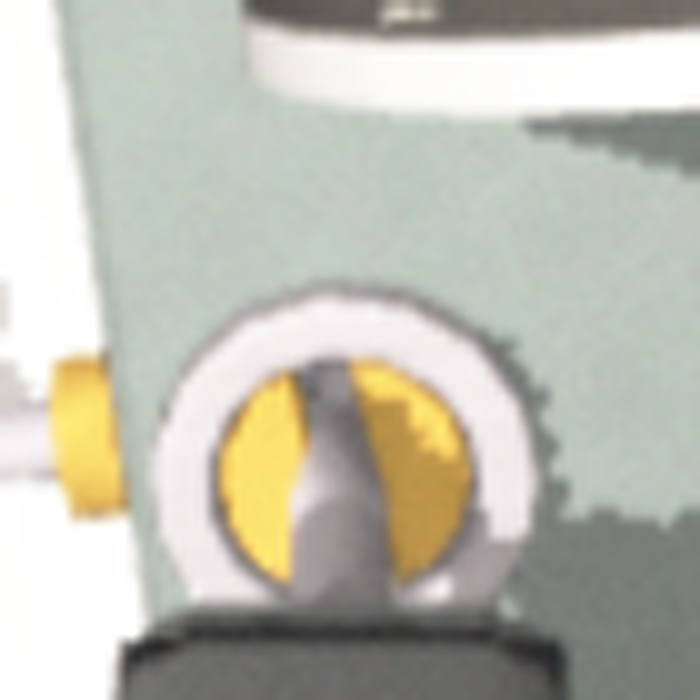

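send_rows([
  {"hand": 20, "tx": 0.3, "ty": -0.5, "tz": 0, "wx": 0, "wy": 0, "wz": -2},
  {"hand": 20, "tx": 0.3, "ty": -0.5, "tz": 0, "wx": 0, "wy": 0, "wz": -4},
  {"hand": 20, "tx": 0.3, "ty": -0.5, "tz": 0, "wx": 0, "wy": 0, "wz": -4},
])

```text
time_s: 13.65
ee_pos: [0.412, -0.2904, 0.1664]
orientation: [179.8, -0.1, 8.2]
ft_force: [5.5, -5.3, -8.8]
grip_width: 0.0287
```

```bash
python3 - <<'E'
from h import *
f,c,st=shot("wrist")
print(st["ee_pos"],st["orientation"],st["time_s"],st["ft_force"],st["ft_torque"])
E
```

```text
[ 0.41199221 -0.29042954  0.16635998] [ 1.79801889e+02 -1.21963787e-01  8.18544727e+00] 13.65 [ 5.47439612 -5.32074772 -8.77583283] [-1.77670568 -1.71227542  0.28694092]
```

send_rows([
  {"hand": 20, "tx": 0, "ty": -0.2, "tz": 0, "wx": 0, "wy": 0, "wz": -2},
  {"hand": 20, "tx": 0, "ty": -0.2, "tz": 0, "wx": 0, "wy": 0, "wz": -4},
  {"hand": 20, "tx": 0, "ty": -0.2, "tz": 0, "wx": 0, "wy": 0, "wz": -4},
])

```text
time_s: 14.0
ee_pos: [0.412, -0.2907, 0.1664]
orientation: [179.8, -0.1, 4.2]
ft_force: [5.1, -4.4, -8.9]
grip_width: 0.0285
```

```bash
python3 - <<'E'
from h import *
f,c,st=shot("wrist")
print(st["ee_pos"],st["orientation"],st["time_s"],st["ft_force"],st["ft_torque"])
save(f,"w15.png",(220,150,290,220),10)
E
```

```text
[ 0.41198105 -0.29073     0.16638151] [ 1.79798923e+02 -1.35328383e-01  4.19120193e+00] 14.0 [ 5.08235911 -4.39963068 -8.90537377] [-1.85393684 -1.74129094  0.31958078]
```

View pics/w15.png

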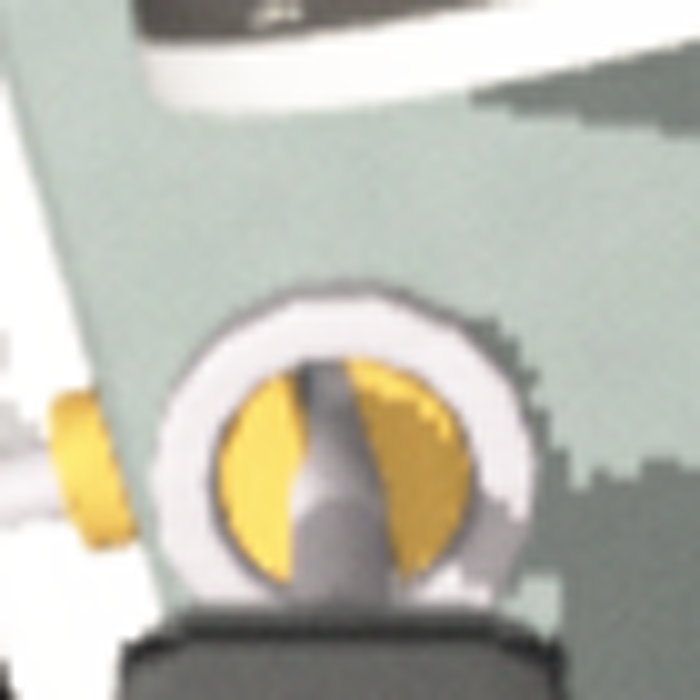

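send_rows([
  {"hand": 20, "tx": 0, "ty": -0.3, "tz": 0, "wx": 0, "wy": 0, "wz": -3},
  {"hand": 20, "tx": 0, "ty": -0.4, "tz": 0, "wx": 0, "wy": 0, "wz": -7},
  {"hand": 20, "tx": 0, "ty": -0.4, "tz": 0, "wx": 0, "wy": 0, "wz": -7},
  {"hand": 20, "tx": 0, "ty": -0.4, "tz": 0, "wx": 0, "wy": 0, "wz": -7},
])

```text
time_s: 14.45
ee_pos: [0.4119, -0.2911, 0.1663]
orientation: [179.8, -0.1, -2.7]
ft_force: [3.9, -6.3, -9.4]
grip_width: 0.0286
```

```bash
python3 - <<'E'
from h import *
f,c,st=shot("wrist")
print(st["ee_pos"],st["orientation"],st["time_s"],st["ft_force"],st["ft_torque"])
save(f,"w16.png",(200,150,310,240),7)
h,m,_=shot("scene")
save(h,"s16.png",(290,170,420,300),6)
E
```

```text
[ 0.41193988 -0.29106807  0.16634272] [ 1.79809424e+02 -1.42833939e-01 -2.70483805e+00] 14.45 [ 3.85977186 -6.34048124 -9.42228371] [-1.89498949 -1.55720281  0.62477949]
```

View pics/w16.png

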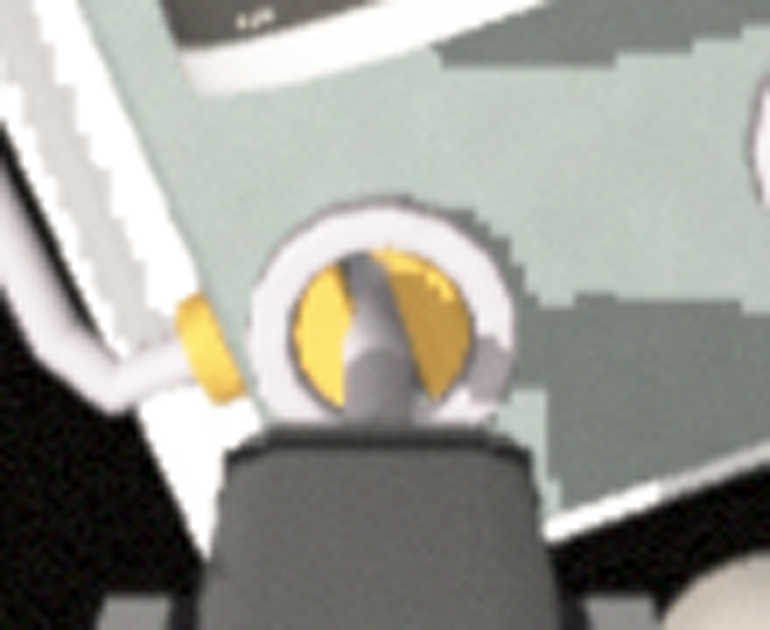

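Torque climbed to 0.62 N m, so the valve is against its stop. I'll unwind to zero torque and then lift out.

send_rows([
  {"hand": 20, "tx": 0, "ty": 0.3, "tz": 0, "wx": 0, "wy": 0, "wz": 5},
  {"hand": 20, "tx": 0, "ty": 0.6, "tz": 0, "wx": 0, "wy": 0, "wz": 10},
  {"hand": 20, "tx": 0, "ty": 0.9, "tz": 0, "wx": 0, "wy": 0, "wz": 14},
  {"hand": 20, "tx": 0, "ty": 1.0, "tz": 0, "wx": 0, "wy": 0, "wz": 16},
  {"hand": 20, "tx": 0, "ty": 1.0, "tz": 0, "wx": 0, "wy": 0, "wz": 16},
])

```text
time_s: 15.05
ee_pos: [0.4117, -0.2901, 0.1667]
orientation: [179.8, -0.1, 13.2]
ft_force: [3.5, -3.4, -4.0]
grip_width: 0.0289
```

```bash
python3 - <<'E'
from h import *
f,c,st=shot("wrist")
print(st["ee_pos"],st["orientation"],st["time_s"],st["ft_force"],st["ft_torque"])
save(f,"w17.png",(200,150,310,240),7)
E
```

```text
[ 0.41171318 -0.2900591   0.16670147] [ 1.79828497e+02 -1.03508012e-01  1.32259235e+01] 15.05 [ 3.50697597 -3.4049102  -3.99867089] [-1.57823065 -1.13661044  0.0734854 ]
```

View pics/w17.png

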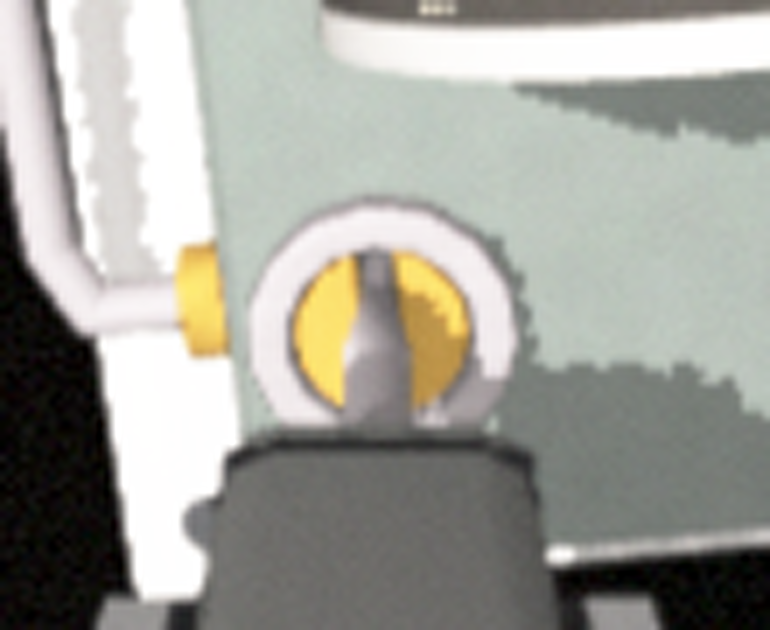

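send_rows([
  {"hand": 20, "tx": 0, "ty": 0, "tz": 0, "wx": 0, "wy": 0, "wz": 1.5},
  {"hand": 20, "tx": 0, "ty": 0, "tz": 4, "wx": 0, "wy": 0, "wz": 1.5},
  {"hand": 20, "tx": 0, "ty": 0, "tz": 10, "wx": 0, "wy": 0, "wz": 1.5},
  {"hand": 20, "tx": 0, "ty": 0, "tz": 20, "wx": 0, "wy": 0, "wz": 1.5},
  {"hand": 20, "tx": 0, "ty": 0, "tz": 40, "wx": 0, "wy": 0, "wz": 3},
  {"hand": 20, "tx": 0, "ty": 0, "tz": 60, "wx": 0, "wy": 0, "wz": 5.5},
  {"hand": 20, "tx": 0, "ty": 0, "tz": 60, "wx": 0, "wy": 0, "wz": 5.5},
])

```text
time_s: 15.8
ee_pos: [0.4119, -0.2895, 0.2289]
orientation: [179.9, -0.2, 18.6]
ft_force: [0.3, 0.2, -1.6]
grip_width: 0.0287
```

```bash
python3 - <<'E'
from h import *
f,c,st=shot("wrist")
print(st["ee_pos"],st["orientation"],st["time_s"],st["ft_force"],st["ft_torque"],st["joints"])
save(f,"w18.png",(200,110,330,210),6)
E
```

```text
[ 0.41191355 -0.28949195  0.22892497] [179.87198332  -0.20262892  18.57595921] 15.8 [ 0.26943623  0.23841602 -1.6063081 ] [ 0.02038387  0.00081376 -0.04293482] [-16.64514212   8.74012602  54.08148439  99.46236898  -7.40829458
  75.28094918 -32.44173409]
```

View pics/w18.png

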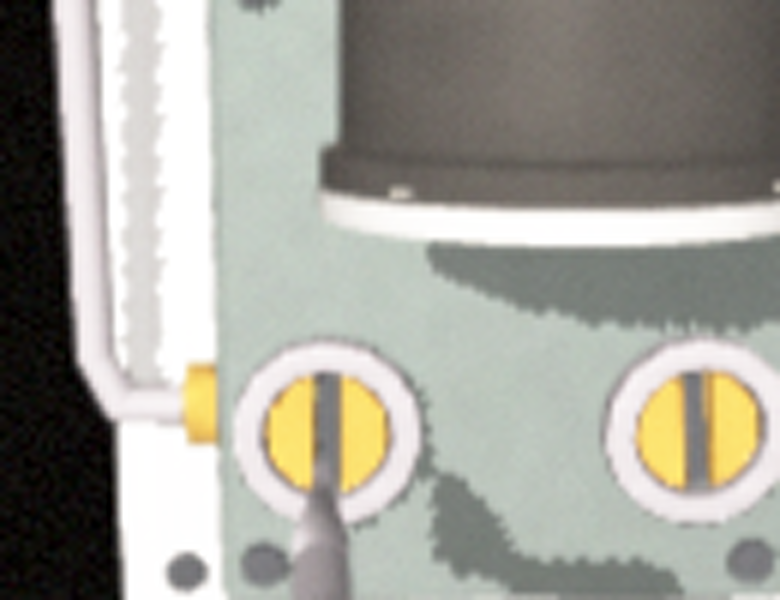

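Iso slot now lies along the panel's x, so it is fully shut; blade is out and the collar is clear. Vent valve at crop (702,431), slot turned about 4° anticlockwise.

```bash
python3 - <<'E'
from h import *
f,c,st=shot("wrist")
Rt=R.from_euler("xyz",st["orientation"],degrees=True).as_matrix()
q=lambda u,v,z: atz(c,(200+u/6,110+v/6),z)
for n,u,v in [("iso",327,431),("vent",702,431)]:
    P=q(u,v,.059);print(n,np.round(P,4),np.round((P-st["ee_pos"])@Rt*1e3,1))
for a,b in [((327,375),(327,465)),((693,373),(702,489)),((684,373),(691,489))]:
    d=q(*a,.056)-q(*b,.056);print("slot",np.degrees(np.arctan2(d[1],d[0])))
d=q(702,431,.059)-q(327,431,.059);print(np.linalg.norm(d),np.degrees(np.arctan2(d[1],d[0]))+90)
E
```

```text
iso [ 0.4089 -0.2897  0.059 ] [ -3.   -0.3 168.4]
vent [ 0.4316 -0.3575  0.059 ] [ -3.   71.2 168.4]
slot 18.562453325973657
slot 26.56429010355657
slot 25.522659846774985
0.07150394616661014 18.483291771081625
```

send_rows([
  {"hand": 20, "tx": 11, "ty": -33, "tz": 0, "wx": 0, "wy": 0, "wz": 3},
  {"hand": 20, "tx": 22, "ty": -67, "tz": -5, "wx": 0, "wy": 0, "wz": 5.7},
  {"hand": 20, "tx": 22, "ty": -67, "tz": -25, "wx": 0, "wy": 0, "wz": 5.7},
  {"hand": 20, "tx": 22, "ty": -67, "tz": -44, "wx": 0, "wy": 0, "wz": 5.7},
  {"hand": 20, "tx": 22, "ty": -67, "tz": -44, "wx": 0, "wy": 0, "wz": 5.7},
  {"hand": 20, "tx": 22, "ty": -67, "tz": -44, "wx": 0, "wy": 0, "wz": 5.7},
])

```text
time_s: 16.5
ee_pos: [0.4325, -0.3553, 0.1816]
orientation: [-179.9, 0.1, 24.2]
ft_force: [-0.3, -0.2, -1.2]
grip_width: 0.0287
```

```bash
python3 - <<'E'
from h import *
f,c,st=shot("wrist")
print(st["ee_pos"],st["orientation"],st["time_s"],st["ft_force"],st["ft_torque"])
save(f,"w19.png",(220,150,290,220),10)
E
```

```text
[ 0.43248178 -0.3552755   0.1816136 ] [-1.79914183e+02  6.23339264e-02  2.41650877e+01] 16.5 [-0.28361062 -0.23446834 -1.22636497] [0.01538059 0.03902027 0.04058572]
```

View pics/w19.png

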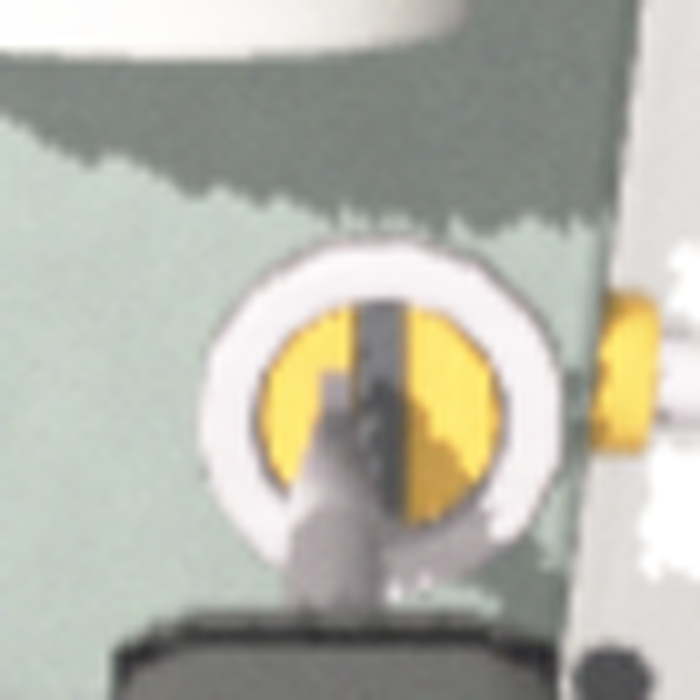

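Blade column 336 against slot column 382 leaves about 4.4 mm sideways and 2 mm along the slot to correct.

send_rows([
  {"hand": 20, "tx": 3.6, "ty": -3.2, "tz": 0, "wx": 0, "wy": 0, "wz": 0.3},
  {"hand": 20, "tx": 3.6, "ty": -3.2, "tz": 0, "wx": 0, "wy": 0, "wz": 0.3},
  {"hand": 20, "tx": 3.6, "ty": -3.2, "tz": -6, "wx": 0, "wy": 0, "wz": 0.3},
  {"hand": 20, "tx": 3.6, "ty": -3.2, "tz": -6, "wx": 0, "wy": 0, "wz": 0.3},
])

```text
time_s: 16.95
ee_pos: [0.4363, -0.3585, 0.1754]
orientation: [-180.0, 0.0, 24.5]
ft_force: [0.1, -0.2, -1.5]
grip_width: 0.0287
```

```bash
python3 - <<'E'
from h import *
f,c,st=shot("wrist")
print(st["ee_pos"],st["orientation"],st["time_s"],st["ft_force"],st["ft_torque"])
save(f,"w20.png",(220,150,290,220),10)
E
```

```text
[ 0.4362981  -0.3585307   0.17544289] [-1.79950133e+02  1.31541116e-02  2.44916779e+01] 16.95 [ 0.11649211 -0.19662718 -1.53087852] [ 0.0733236   0.01850415 -0.06235203]
```

View pics/w20.png

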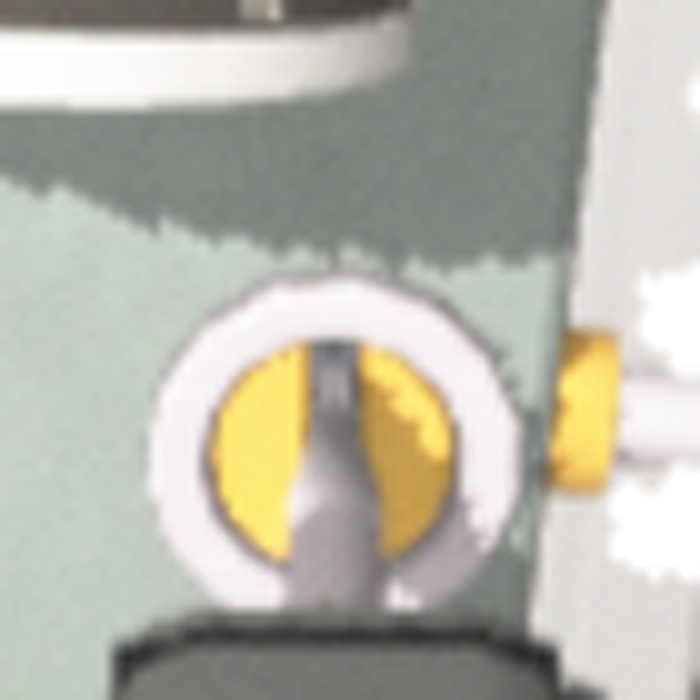

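Aligned just as at the first valve (blade 336, slot 333). Going down to the floor.

send_rows([
  {"hand": 20, "tx": 0, "ty": 0, "tz": -2, "wx": 0, "wy": 0, "wz": 0},
  {"hand": 20, "tx": 0, "ty": 0, "tz": -4, "wx": 0, "wy": 0, "wz": 0},
  {"hand": 20, "tx": 0, "ty": 0, "tz": -6, "wx": 0, "wy": 0, "wz": 0},
  {"hand": 20, "tx": 0, "ty": 0, "tz": -7.5, "wx": 0, "wy": 0, "wz": 0},
  {"hand": 20, "tx": 0, "ty": 0, "tz": -9, "wx": 0, "wy": 0, "wz": 0},
  {"hand": 20, "tx": 0, "ty": 0, "tz": -9, "wx": 0, "wy": 0, "wz": 0},
])

```text
time_s: 17.6
ee_pos: [0.4364, -0.3588, 0.1668]
orientation: [-180.0, 0.0, 24.5]
ft_force: [0.4, 0.4, -1.2]
grip_width: 0.0286
```

```bash
python3 - <<'E'
from h import *
f,c,st=shot("wrist")
print(st["ee_pos"],st["orientation"],st["time_s"],st["ft_force"],st["ft_torque"])
save(f,"w21.png",(220,150,290,220),10)
E
```

```text
[ 0.4364066  -0.35882661  0.16683893] [-1.79980068e+02  5.36705122e-03  2.44785750e+01] 17.6 [ 0.39317459  0.38440397 -1.20897898] [0.05182431 0.05163658 0.01968361]
```

View pics/w21.png

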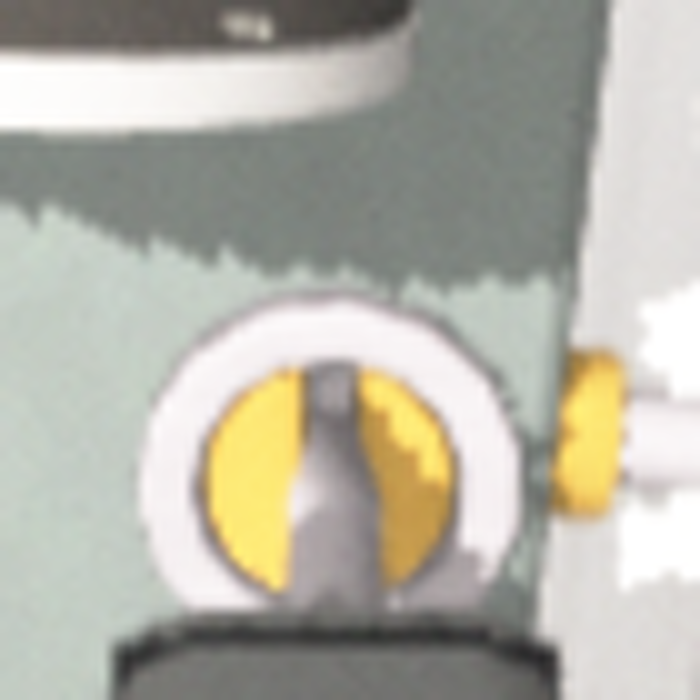

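Blade sits down in the vent slot with no side force. Now turning anticlockwise.

send_rows([
  {"hand": 20, "tx": -0.2, "ty": 0.4, "tz": 0, "wx": 0, "wy": 0, "wz": 8},
  {"hand": 20, "tx": -0.5, "ty": 0.8, "tz": 0, "wx": 0, "wy": 0, "wz": 16},
  {"hand": 20, "tx": -0.9, "ty": 1.2, "tz": 0, "wx": 0, "wy": 0, "wz": 24},
  {"hand": 20, "tx": -1.2, "ty": 1.5, "tz": 0, "wx": 0, "wy": 0, "wz": 32},
])

```text
time_s: 18.05
ee_pos: [0.435, -0.3569, 0.1669]
orientation: [-179.9, -0.0, 56.8]
ft_force: [-1.2, 1.7, -1.3]
grip_width: 0.0287
```

```bash
python3 - <<'E'
from h import *
f,c,st=shot("wrist")
print(st["ee_pos"],st["orientation"],st["time_s"],st["ft_force"],st["ft_torque"])
save(f,"w22.png",(220,150,290,220),10)
E
```

```text
[ 0.43501757 -0.35690951  0.16692311] [-1.79933097e+02 -3.60473864e-02  5.67949326e+01] 18.05 [-1.15972061  1.72778763 -1.25169367] [ 0.63207471  0.38691552 -0.20335695]
```

View pics/w22.png

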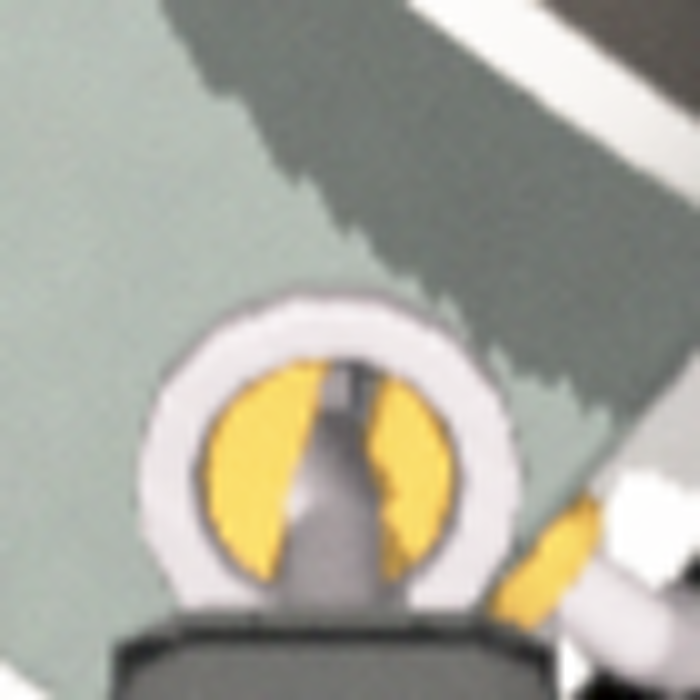

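send_rows([
  {"hand": 20, "tx": -0.4, "ty": 0.2, "tz": 0, "wx": 0, "wy": 0, "wz": 8},
  {"hand": 20, "tx": -0.9, "ty": 0.4, "tz": 0, "wx": 0, "wy": 0, "wz": 16},
  {"hand": 20, "tx": -1.3, "ty": 0.5, "tz": 0, "wx": 0, "wy": 0, "wz": 24},
  {"hand": 20, "tx": -1.8, "ty": 0.6, "tz": 0, "wx": 0, "wy": 0, "wz": 32},
  {"hand": 20, "tx": -2.3, "ty": 0.6, "tz": 0, "wx": 0, "wy": 0, "wz": 40},
  {"hand": 20, "tx": -2.8, "ty": 0.5, "tz": 0, "wx": 0, "wy": 0, "wz": 48},
  {"hand": 20, "tx": -3.3, "ty": 0.3, "tz": 0, "wx": 0, "wy": 0, "wz": 56},
  {"hand": 20, "tx": -3.5, "ty": 0.2, "tz": 0, "wx": 0, "wy": 0, "wz": 60},
])

```text
time_s: 18.9
ee_pos: [0.431, -0.3564, 0.1669]
orientation: [-180.0, -0.2, 116.6]
ft_force: [-3.9, 4.0, 0.8]
grip_width: 0.0288
```

```bash
python3 - <<'E'
from h import *
f,c,st=shot("wrist")
print(st["ee_pos"],st["orientation"],st["time_s"],st["ft_force"],st["ft_torque"],st["joints"])
E
```

```text
[ 0.43097065 -0.35644505  0.16686451] [-1.79973326e+02 -1.53234910e-01  1.16590355e+02] 18.9 [-3.94497102  4.01121629  0.75974875] [ 1.24243391  0.98460635 -0.21626407] [  8.66919628  18.1039407   34.2994071   95.65095441 -10.79305959
  69.72471811  72.02433517]
```

send_rows([
  {"hand": 20, "tx": -0.3, "ty": 0, "tz": 0, "wx": 0, "wy": 0, "wz": 4},
  {"hand": 20, "tx": -0.6, "ty": -0.1, "tz": 0, "wx": 0, "wy": 0, "wz": 8},
  {"hand": 20, "tx": -0.8, "ty": -0.2, "tz": 0, "wx": 0, "wy": 0, "wz": 12},
  {"hand": 20, "tx": -0.9, "ty": -0.2, "tz": 0, "wx": 0, "wy": 0, "wz": 14},
  {"hand": 20, "tx": -0.9, "ty": -0.2, "tz": 0, "wx": 0, "wy": 0, "wz": 14},
])

```text
time_s: 19.45
ee_pos: [0.4302, -0.3569, 0.1669]
orientation: [180.0, -0.1, 130.3]
ft_force: [-4.4, 5.3, 1.5]
grip_width: 0.029
```

```bash
python3 - <<'E'
from h import *
f,c,st=shot("wrist")
print(st["ee_pos"],st["orientation"],st["time_s"],st["ft_force"],st["ft_torque"])
save(f,"w23.png",(200,150,310,240),7)
E
```

```text
[ 0.43023459 -0.35694344  0.16688258] [ 1.79995317e+02 -1.13930164e-01  1.30267663e+02] 19.45 [-4.40642039  5.26959174  1.49678774] [ 1.34402832  1.06328342 -0.50387943]
```

View pics/w23.png

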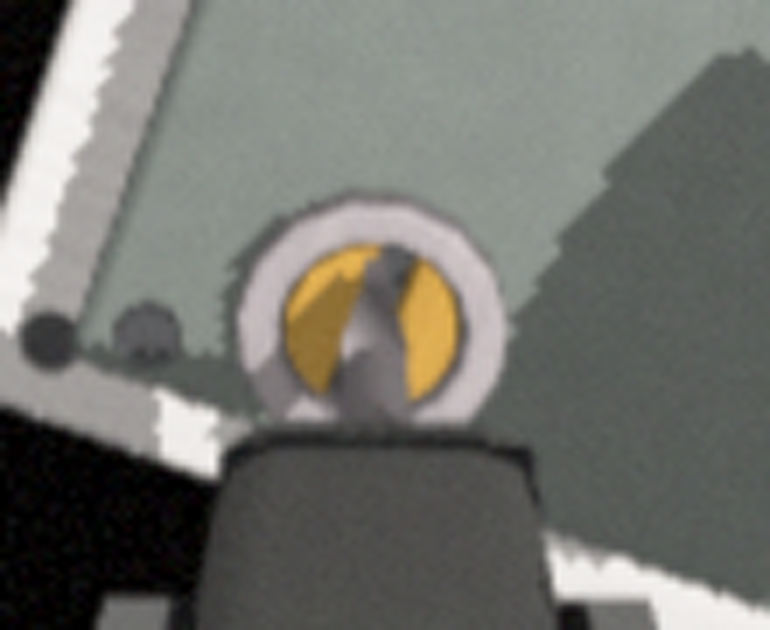

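Torque 0.50 N m, so the vent is at its stop. Unwind and lift.

send_rows([
  {"hand": 20, "tx": 0.2, "ty": 0, "tz": 0, "wx": 0, "wy": 0, "wz": -5},
  {"hand": 20, "tx": 0.5, "ty": 0, "tz": 0, "wx": 0, "wy": 0, "wz": -10},
  {"hand": 20, "tx": 0.5, "ty": 0, "tz": 0, "wx": 0, "wy": 0, "wz": -15},
  {"hand": 20, "tx": 0.5, "ty": 0, "tz": 0, "wx": 0, "wy": 0, "wz": -15},
  {"hand": 20, "tx": 0.5, "ty": 0, "tz": 4, "wx": 0, "wy": 0, "wz": -15},
  {"hand": 20, "tx": 0.5, "ty": 0, "tz": 10, "wx": 0, "wy": 0, "wz": -15},
  {"hand": 20, "tx": 0.5, "ty": 0, "tz": 25, "wx": 0, "wy": 0, "wz": -16},
  {"hand": 20, "tx": 0.5, "ty": 0, "tz": 60, "wx": 0, "wy": 0, "wz": -18},
])

```text
time_s: 20.3
ee_pos: [0.4305, -0.3564, 0.2259]
orientation: [-179.8, -0.2, 112.5]
ft_force: [0.6, 0.1, -1.2]
grip_width: 0.0289
```

send_rows([
  {"hand": 20, "tx": 5, "ty": 20, "tz": 40, "wx": 0, "wy": 0, "wz": -4},
  {"hand": 20, "tx": 5, "ty": 40, "tz": 80, "wx": 0, "wy": 0, "wz": -4},
  {"hand": 20, "tx": 5, "ty": 50, "tz": 100, "wx": 0, "wy": 0, "wz": -4},
  {"hand": 20, "tx": 5, "ty": 50, "tz": 100, "wx": 0, "wy": 0, "wz": -4},
  {"hand": 20, "tx": 5, "ty": 50, "tz": 100, "wx": 0, "wy": 0, "wz": -4},
])

```text
time_s: 20.8
ee_pos: [0.4364, -0.3077, 0.3272]
orientation: [180.0, 0.0, 108.5]
ft_force: [-0.2, -0.4, -1.8]
grip_width: 0.0289
```

```bash
python3 - <<'E'
from h import *
f,c,st=shot("wrist")
print(st["ee_pos"],st["orientation"],st["time_s"],st["ft_force"],st["ft_torque"],st["joints"])
save(f,"w24.png",(200,130,330,230),6)
E
```

```text
[ 0.43642708 -0.30770528  0.32716937] [1.79956809e+02 3.85818716e-02 1.08518049e+02] 20.8 [-0.19144687 -0.43625107 -1.75313098] [-0.005586    0.05216419  0.00643858] [ 1.51640503  9.59651948 35.52798451 84.14064619 -5.57613451 87.97774245
 55.37338063]
```

View pics/w24.png

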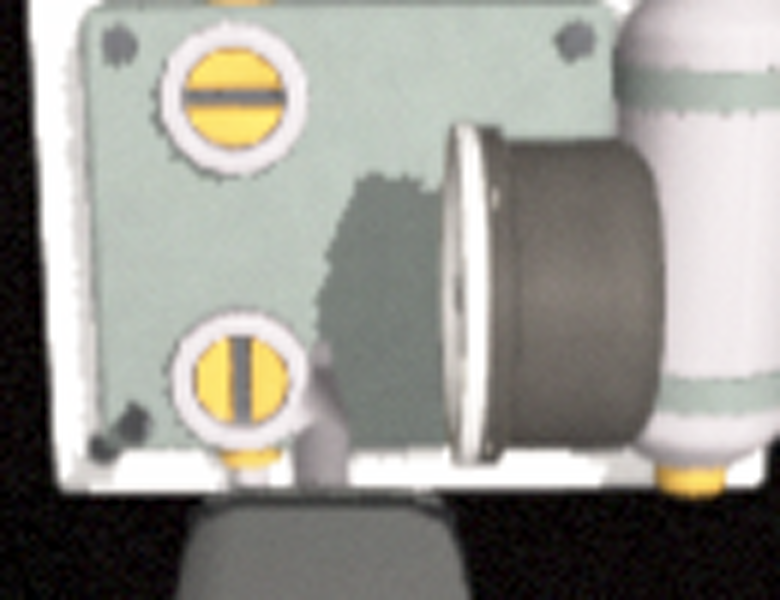

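Both slots confirmed: iso at (232,97) along the panel's x, vent at (241,380) along its y. Returning the driver over the pump to the rack.

send_rows([
  {"hand": 20, "tx": 8, "ty": 20, "tz": 40, "wx": 0, "wy": 0, "wz": 2},
  {"hand": 20, "tx": 20, "ty": 55, "tz": 75, "wx": 0, "wy": 0, "wz": 6},
  {"hand": 20, "tx": 32, "ty": 95, "tz": 95, "wx": 0, "wy": 0, "wz": 10},
  {"hand": 20, "tx": 44, "ty": 138, "tz": 110, "wx": 0, "wy": 0, "wz": 14},
  {"hand": 20, "tx": 54, "ty": 181, "tz": 110, "wx": 0, "wy": 0, "wz": 18},
  {"hand": 20, "tx": 62, "ty": 224, "tz": 110, "wx": 0, "wy": 0, "wz": 22},
  {"hand": 20, "tx": 70, "ty": 267, "tz": 110, "wx": 0, "wy": 0, "wz": 26},
  {"hand": 20, "tx": 74, "ty": 308, "tz": 110, "wx": 0, "wy": 0, "wz": 30},
])

```text
time_s: 21.65
ee_pos: [0.5106, 0.0019, 0.435]
orientation: [-179.9, -0.1, 138.6]
ft_force: [0.4, 0.8, -1.0]
grip_width: 0.0285
```

send_rows([
  {"hand": 20, "tx": 0, "ty": 45, "tz": 0, "wx": 0, "wy": 0, "wz": 4},
  {"hand": 20, "tx": -3, "ty": 92, "tz": 0, "wx": 0, "wy": 0, "wz": 9},
  {"hand": 20, "tx": -8, "ty": 139, "tz": 0, "wx": 0, "wy": 0, "wz": 14},
  {"hand": 20, "tx": -14, "ty": 186, "tz": 0, "wx": 0, "wy": 0, "wz": 19},
  {"hand": 20, "tx": -21, "ty": 232, "tz": 0, "wx": 0, "wy": 0, "wz": 24},
  {"hand": 20, "tx": -28, "ty": 278, "tz": 0, "wx": 0, "wy": 0, "wz": 28},
  {"hand": 20, "tx": -36, "ty": 322, "tz": 0, "wx": 0, "wy": 0, "wz": 32},
  {"hand": 20, "tx": -41, "ty": 360, "tz": 0, "wx": 0, "wy": 0, "wz": 34},
])

```text
time_s: 22.45
ee_pos: [0.4689, 0.3625, 0.4348]
orientation: [-179.9, -0.2, 172.7]
ft_force: [0.7, 0.4, -0.8]
grip_width: 0.0287
```

```bash
python3 - <<'E'
from h import *
f,c,st=shot("wrist")
print(st["ee_pos"],st["orientation"],st["time_s"],st["ft_force"],st["ft_torque"])
E
```

```text
[0.46894959 0.36245944 0.43478987] [-1.79877011e+02 -1.59033140e-01  1.72672825e+02] 22.45 [ 0.6983202   0.44163108 -0.76387691] [ 3.01010922e-05 -2.29552794e-02  1.26039661e-02]
```

send_rows([
  {"hand": 20, "tx": -0.3, "ty": -1.2, "tz": -45, "wx": 0, "wy": 0, "wz": 0},
  {"hand": 20, "tx": -0.3, "ty": -1.2, "tz": -90, "wx": 0, "wy": 0, "wz": 0},
  {"hand": 20, "tx": -0.3, "ty": -1.2, "tz": -135, "wx": 0, "wy": 0, "wz": 0},
  {"hand": 20, "tx": -0.3, "ty": -1.2, "tz": -175, "wx": 0, "wy": 0, "wz": 0},
  {"hand": 20, "tx": -0.3, "ty": -1.2, "tz": -205, "wx": 0, "wy": 0, "wz": 0},
  {"hand": 20, "tx": -0.3, "ty": -1.2, "tz": -205, "wx": 0, "wy": 0, "wz": 0},
  {"hand": 20, "tx": -0.3, "ty": -1.2, "tz": -205, "wx": 0, "wy": 0, "wz": 0},
])

```text
time_s: 23.2
ee_pos: [0.4693, 0.3586, 0.2315]
orientation: [-179.9, -0.1, 172.4]
ft_force: [0.0, -0.1, -0.1]
grip_width: 0.0286
```

```bash
python3 - <<'E'
from h import *
f,c,st=shot("wrist")
print(st["ee_pos"],st["orientation"],st["time_s"],st["ft_force"],st["ft_torque"])
save(f,"w25.png",(200,110,310,220),7)
E
```

```text
[0.46928273 0.35861263 0.23151673] [-1.79896527e+02 -8.51419758e-02  1.72430652e+02] 23.2 [ 0.04602115 -0.11711664 -0.12536968] [0.07146978 0.03766059 0.02496891]
```

View pics/w25.png

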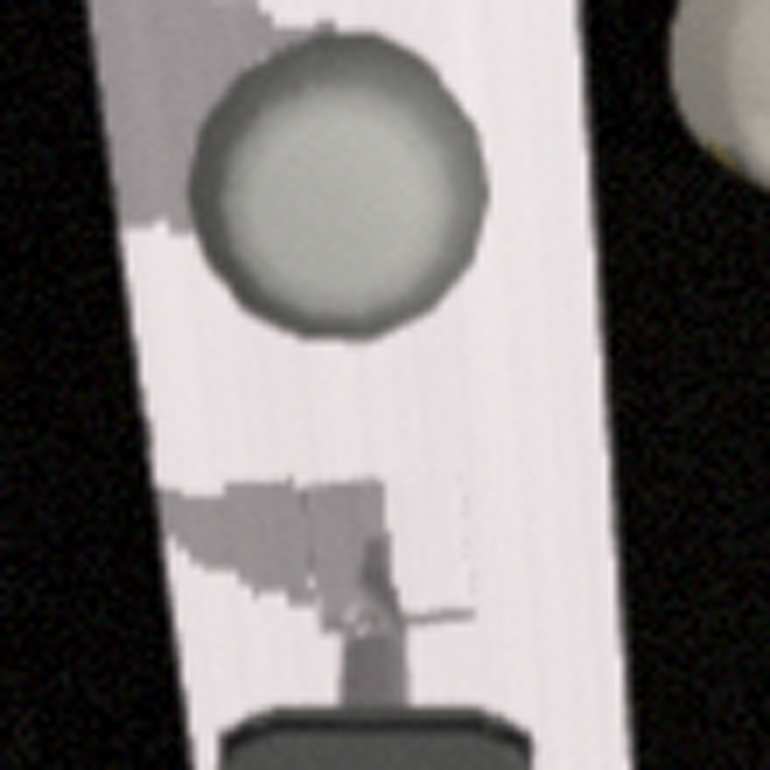

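Hole centre at crop (388,550), blade column 372: it needs about 2 mm toward +y, matching the recorded grasp pose (y 0.3607 against 0.3586 now), and about 1.3 mm toward −x.

send_rows([
  {"hand": 20, "tx": -1.3, "ty": 2, "tz": 0, "wx": 0, "wy": 0, "wz": 0},
  {"hand": 20, "tx": -1.3, "ty": 2, "tz": -5, "wx": 0, "wy": 0, "wz": 0},
  {"hand": 20, "tx": -1.3, "ty": 2, "tz": -12, "wx": 0, "wy": 0, "wz": 0},
  {"hand": 20, "tx": -1.3, "ty": 2, "tz": -12, "wx": 0, "wy": 0, "wz": 0},
])

```text
time_s: 23.65
ee_pos: [0.4674, 0.3611, 0.219]
orientation: [-179.9, -0.1, 172.5]
ft_force: [0.3, -0.1, -1.1]
grip_width: 0.0286
```

```bash
python3 - <<'E'
from h import *
f,c,st=shot("wrist")
print(st["ee_pos"],st["orientation"],st["time_s"],st["ft_force"],st["ft_torque"])
save(f,"w26.png",(200,110,310,220),7)
E
```

```text
[0.46738656 0.36109165 0.21903036] [-1.79930107e+02 -5.85828298e-02  1.72490423e+02] 23.65 [ 0.3333422  -0.14579907 -1.102971  ] [ 0.06732006  0.11363654 -0.0133162 ]
```

View pics/w26.png

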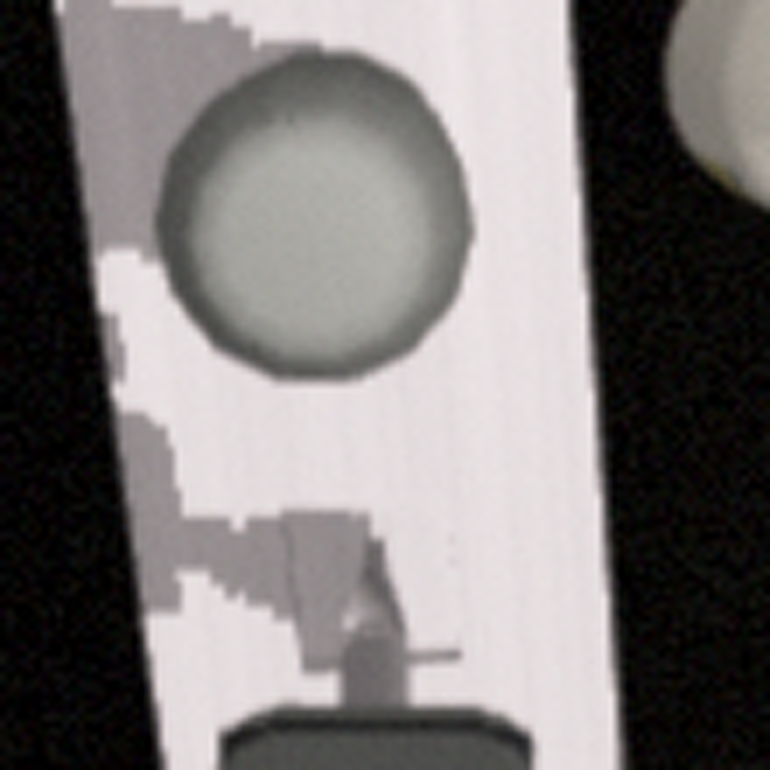

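Blade (374,~604) sits over the hole centre (372, ~603 at plate depth). Lowering.

send_rows([
  {"hand": 20, "tx": 0, "ty": 0, "tz": -8, "wx": 0, "wy": 0, "wz": 0},
  {"hand": 20, "tx": 0, "ty": 0, "tz": -20, "wx": 0, "wy": 0, "wz": 0},
  {"hand": 20, "tx": 0, "ty": 0, "tz": -35, "wx": 0, "wy": 0, "wz": 0},
  {"hand": 20, "tx": 0, "ty": 0, "tz": -50, "wx": 0, "wy": 0, "wz": 0},
  {"hand": 20, "tx": 0, "ty": 0, "tz": -65, "wx": 0, "wy": 0, "wz": 0},
  {"hand": 20, "tx": 0, "ty": 0, "tz": -75, "wx": 0, "wy": 0, "wz": 0},
  {"hand": 20, "tx": 0, "ty": 0, "tz": -80, "wx": 0, "wy": 0, "wz": 0},
  {"hand": 20, "tx": 0, "ty": 0, "tz": -80, "wx": 0, "wy": 0, "wz": 0},
])

```text
time_s: 24.5
ee_pos: [0.4674, 0.3611, 0.1392]
orientation: [-179.9, -0.1, 172.5]
ft_force: [-0.6, 0.2, -1.8]
grip_width: 0.0286
```

send_rows([
  {"hand": 20, "tx": 0.5, "ty": 0, "tz": -1, "wx": 0, "wy": 0, "wz": 0},
  {"hand": 20, "tx": 0.8, "ty": 0, "tz": -2, "wx": 0, "wy": 0, "wz": 0},
  {"hand": 20, "tx": 0.8, "ty": 0, "tz": -3, "wx": 0, "wy": 0, "wz": 0},
  {"hand": 20, "tx": 0.8, "ty": 0, "tz": -3, "wx": 0, "wy": 0, "wz": 0},
])

```text
time_s: 24.9
ee_pos: [0.4687, 0.3614, 0.1373]
orientation: [180.0, 0.0, 172.5]
ft_force: [-1.0, 0.2, -1.0]
grip_width: 0.029
```

```bash
python3 - <<'E'
from h import *
f,c,st=shot("wrist")
print(st["ee_pos"],st["orientation"],st["time_s"],st["ft_force"],st["ft_torque"])
save(f,"w27.png",None,1.5)
E
```

```text
[0.46870112 0.36143941 0.13727856] [1.79986891e+02 1.25942456e-02 1.72479476e+02] 24.9 [-0.97626759  0.15668353 -1.003701  ] [ 0.03191419  0.03632001 -0.02719313]
```

View pics/w27.png

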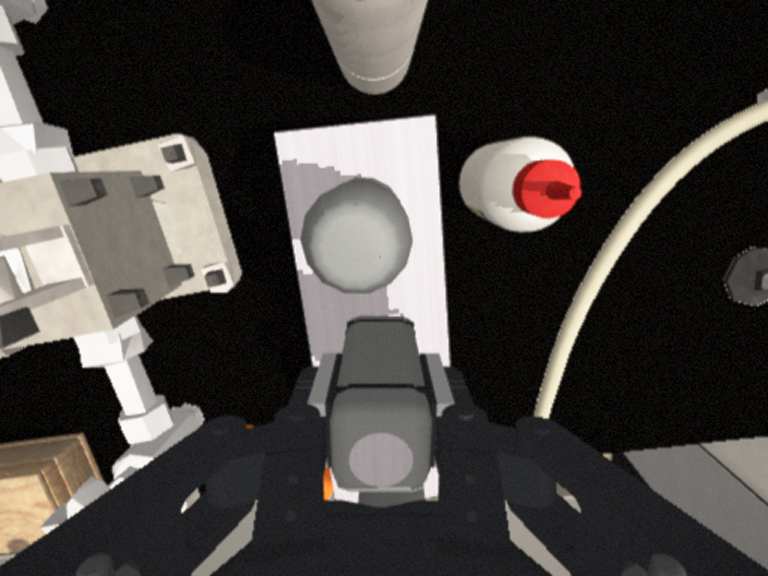

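send_rows([
  {"hand": 20, "tx": 0, "ty": -0.3, "tz": -0.8, "wx": 0, "wy": 0, "wz": 0},
  {"hand": 20, "tx": 0, "ty": -0.3, "tz": -1.6, "wx": 0, "wy": 0, "wz": 0},
  {"hand": 20, "tx": 0, "ty": -0.3, "tz": -2.3, "wx": 0, "wy": 0, "wz": 0},
  {"hand": 20, "tx": 0, "ty": -0.3, "tz": -2.3, "wx": 0, "wy": 0, "wz": 0},
])

```text
time_s: 25.35
ee_pos: [0.4686, 0.3611, 0.1348]
orientation: [-180.0, -0.0, 172.5]
ft_force: [-1.0, 0.5, -1.5]
grip_width: 0.0288
```

send_rows([
  {"hand": 20, "tx": 0, "ty": 0, "tz": -0.5, "wx": 0, "wy": 0, "wz": 0},
  {"hand": 20, "tx": 0, "ty": 0, "tz": -1.0, "wx": 0, "wy": 0, "wz": 0},
  {"hand": 20, "tx": 0, "ty": 0, "tz": -1.5, "wx": 0, "wy": 0, "wz": 0},
  {"hand": 20, "tx": 0, "ty": 0, "tz": -1.5, "wx": 0, "wy": 0, "wz": 0},
])

```text
time_s: 25.75
ee_pos: [0.4687, 0.3611, 0.1347]
orientation: [180.0, 0.0, 172.5]
ft_force: [-3.9, -3.5, 9.0]
grip_width: 0.0292
```

Shoulder is on the plate (9 N up, z 0.1347, the grasp height). Releasing.

send_rows([
  {"hand": 36, "tx": 0, "ty": 0, "tz": 0.8, "wx": 0, "wy": 0, "wz": 0},
  {"hand": 50, "tx": 0, "ty": 0, "tz": 0.8, "wx": 0, "wy": 0, "wz": 0},
  {"hand": 70, "tx": 0, "ty": 0, "tz": 0.8, "wx": 0, "wy": 0, "wz": 0},
  {"hand": 80, "tx": 0, "ty": 0, "tz": 0.8, "wx": 0, "wy": 0, "wz": 0},
  {"hand": 80, "tx": 0, "ty": 0, "tz": 0.8, "wx": 0, "wy": 0, "wz": 0},
  {"hand": 80, "tx": 0, "ty": 0, "tz": 0.8, "wx": 0, "wy": 0, "wz": 0},
])

```text
time_s: 26.35
ee_pos: [0.4686, 0.3611, 0.134]
orientation: [-180.0, -0.0, 172.5]
ft_force: [0.0, 0.8, 0.3]
grip_width: 0.0799
```

```bash
python3 - <<'E'
from h import *
f,c,st=shot("wrist")
print(st["ee_pos"],st["orientation"],st["time_s"],st["ft_force"],st["grip_width"])
save(f,"w28.png",None,1.5)
E
```

```text
[0.46857571 0.36107264 0.13395   ] [-1.79988319e+02 -9.40155877e-03  1.72484525e+02] 26.35 [0.01972293 0.82727769 0.25944136] 0.07988426652616322
```

View pics/w28.png

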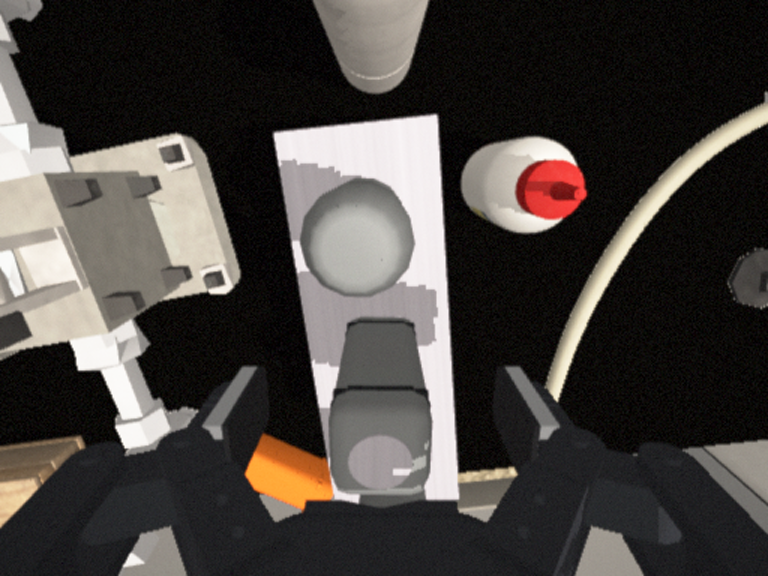

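Released and upright. Lifting straight up and checking.

send_rows([
  {"hand": 80, "tx": 0, "ty": 0, "tz": 20, "wx": 0, "wy": 0, "wz": 0},
  {"hand": 80, "tx": 0, "ty": 0, "tz": 60, "wx": 0, "wy": 0, "wz": 0},
  {"hand": 80, "tx": 0, "ty": 0, "tz": 105, "wx": 0, "wy": 0, "wz": 0},
  {"hand": 80, "tx": 0, "ty": 0, "tz": 150, "wx": 0, "wy": 0, "wz": 0},
  {"hand": 80, "tx": 0, "ty": 0, "tz": 178, "wx": 0, "wy": 0, "wz": 0},
  {"hand": 80, "tx": 0, "ty": 0, "tz": 178, "wx": 0, "wy": 0, "wz": 0},
  {"hand": 80, "tx": 0, "ty": 0, "tz": 178, "wx": 0, "wy": 0, "wz": 0},
])

```text
time_s: 27.1
ee_pos: [0.4687, 0.3612, 0.3124]
orientation: [179.9, 0.0, 172.5]
ft_force: [0.1, 0.5, -1.0]
grip_width: 0.0798
```

```bash
python3 - <<'E'
from h import *
f,c,st=shot("wrist")
print(st["ee_pos"],st["orientation"],st["time_s"],st["ft_force"],st["dq"])
g,k,_=shot("top");h,m,_=shot("scene")
A=f["pixels"][100:240,190:330,::-1];A=cv2.resize(A,(400,400))
B=cv2.resize(g["pixels"][130:250,90:210,::-1],(400,400))
C=cv2.resize(h["pixels"][170:330,290:420,::-1],(400,492))
B2=cv2.resize(g["pixels"][130:270,320:430,::-1],(400,492))
cv2.imwrite("pics/fin1.png",np.hstack([A,B]));cv2.imwrite("pics/fin2.png",np.hstack([C,B2]))
for x in bot.mark_of("flat_driver",f)[:2]: print(x["at"],x["confidence"],atz(c,x["at"],.096))
for n in ["sleeve_weight","tall_weight"]:
    for x in bot.mark_of(n,g)[:1]+bot.mark_of(n,h)[:1]: print(n,x["at"])
E
```

```text
[0.46874665 0.36124126 0.31243142] [1.79949928e+02 4.22587736e-02 1.72485695e+02] 27.1 [ 0.11589144  0.54145045 -1.01573676] [-4.28490374e-04  1.26337743e+00 -2.90613580e-02  2.49930891e+00
  4.68104040e-02 -4.40168527e-01  1.46454256e-02]
[188.4, 232.5] 0.88 [0.5452479  0.26090286 0.096     ]
[251.1, 171.7] 0.79 [0.47075978 0.35940456 0.096     ]
sleeve_weight [388.7, 234.1]
sleeve_weight [334.0, 302.9]
tall_weight [149.1, 234.1]
tall_weight [148.4, 184.9]
```

View pics/fin1.png

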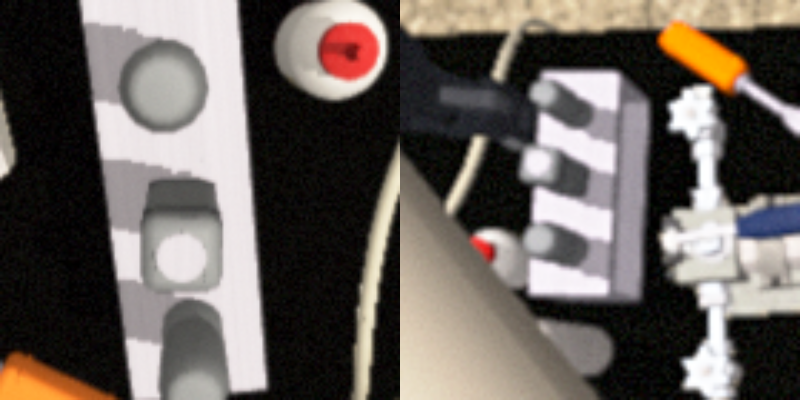

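View pics/fin2.png

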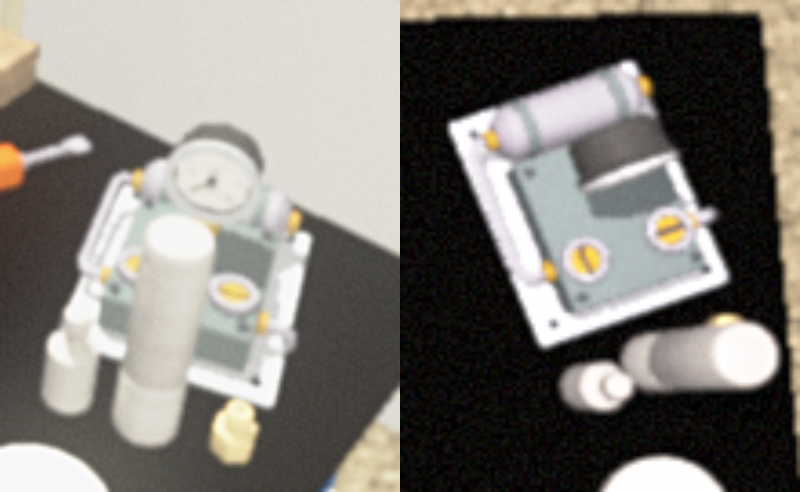

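```bash
python3 - <<'E'
from h import *
g,k,st=shot("top");h,m,_=shot("scene")
a=cv2.imread("pics/top0.png")[:,:,::-1];b=cv2.imread("pics/scene0.png")[:,:,::-1]
for n,x,y,box in [("top weights",a,g["pixels"],(355,215,430,255)),("scene weights",b,h["pixels"],(300,235,380,325)),("top rack row",a,g["pixels"],(125,150,165,220))]:
    u,v,w,z=box
    p=cv2.phaseCorrelate(cv2.cvtColor(np.ascontiguousarray(x[v:z,u:w]),cv2.COLOR_RGB2GRAY).astype(np.float32),cv2.cvtColor(np.ascontiguousarray(y[v:z,u:w]),cv2.COLOR_RGB2GRAY).astype(np.float32));print(n,p, np.abs(x[v:z,u:w].astype(int)-y[v:z,u:w]).mean())
print(st["dq"],bot.hand_in())
E
```

```text
top weights ((0.5143903808237411, -0.03053972639143865), 0.9915388134320577) 5.881222222222222
scene weights ((-0.038283609543142916, 0.02154435320188952), 0.9919493226210276) 2.4791666666666665
top rack row ((-0.07465464925178011, -0.06149708426467981), 0.9699051631821527) 6.939642857142857
the job is handed in; nothing more can be done
[ 0.01659678 -0.17429029 -0.01312514 -0.29720341  0.00506033  0.06468198
 -0.02109842] None
```

I handed the job in at about 27 s of the 72 s allowed; no verdict is reported.

**What I did**
- **Driver:** I took the square-handled grey flat driver from the rack's middle hole.
- **Isolating valve:** I turned it clockwise to its stop. The torque rose to 0.62 N m there, against about 0.2 N m while turning.
- **Vent valve:** I then turned it anticlockwise to its stop, with the torque rising to 0.50 N m.
- **Return:** I stood the driver back in its own hole. It made contact at the height where I had first gripped it (TCP z 0.1347 m).

**Last checks**
- **Valves:** In the pictures taken with the blade lifted out, the isolating slot lies along the panel's x (shut) and the vent slot along its y (open).
- **Driver position:** The wrist camera marks it at (0.471, 0.359) m. It was at (0.471, 0.360) m before the grasp. It looks upright, though I did not measure the tilt.
- **Other things:** Image comparison with the start pictures shows the weights in front of the panel and the rack row within about half a pixel. The oil bottle and the tall weight by the rack look undisturbed. The gripper is open, well above the rack, and touches nothing.

**Disagreements**
- The network's mark for the sleeve weight shifted by about 4 pixels between start and end. Image comparison showed no real movement, so I took that as detection scatter.
- While the isolating valve turned there was a side force of about 7 N and about 9 N vertical; at the vent the side force reached about the same.
- Both orange look-alikes, upright in the first pictures, ended up lying on the bench. The arm did not come near either of them.

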